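Refill the eyelet press and set the first eyelet

ROBOT

A 7-joint arm with a two-finger parallel gripper is mounted at the origin on the work surface. World frame = base frame: x ahead of the robot, y to its left, z up, the work surface at z = 0. Lengths are in m, angles in rad, forces in N, time in s.
With the tool pointing down it reaches from about 0.4 to 0.85 m from the base axis. Payload 10.4 kg.
Tool frame: the origin (TCP) lies between the finger pads; the fingertips stand 22 mm ahead of it and the grasp point (between the pads) lies 3 mm ahead of it; z points along the fingers, y is the line along which they close (so a half turn about z gives the same grasp; the last joint's range is limited). The gripper opens to 85 mm and grips with 20 to 120 N. Pads are 22 mm wide; open, the fingers measure 114 mm over their backs; the gripper's body (76 mm by 85 mm) begins 54 mm behind the grasp point. The pads swing forward as they close: fully open they stand 13 mm farther back than shut.
Start: joints at [1.272, 0.332, -0.065, 1.46, 0.022, 1.35, -0.088], TCP at [0.17, -0.601, 0.253] pointing down, gripper open.
Joint ranges: [-2.6, 2.6], [-0.5, 2.12], [-1.47, 1.34], [0.16, 2.42], [-1.27, 4.41], [0.06, 2.06], [-2.6, 2.6]. Speed limits (rad/s): [2.22, 2.22, 2.79, 2.79, 3.14, 3.14, 3.14].

INTERFACE

Orientations are given as a unit quaternion [x, y, z, w].
In Python, from workcell import manip, camera, ticket, boxes_of, outline_of gives the robot as it stands.
- The arm moves only by the tool carry_out, never from a script. Its argument "deltas" is a list of rows, each a list of 5 numbers: the shift along the tool's x, y, z as a fraction of full scale, then the turn about the tool's z as a fraction of full scale, then the opening, from -1 (shut) to 1 (fully open), so that 0 is half open. In form: [[tx, ty, tz, spin, gripper], ...]. A call has 1 to 20 rows; each row is the pose to reach, as a shift and turn from the pose commanded when the call began, along the tool's axes at that moment; what a row does not reach only later rows make up. Full scale, the value 1, is 150 mm for a shift and 30 degrees for a turn. A row lasts 1/8 s, in which the tool goes at most 62.5 mm and 10.7 degrees, less where a joint would pass 70% of its speed; a pose out of reach is approached as far as the arm can. A call with a number of a shift or a turn outside -1 to 1 is refused whole. A call with a gripper value outside its range is refused whole. The fingers move at their own pace and stop on an object; "force" is the grip in N (left out, the last holds). Time passes only in rows, so rows that repeat a pose let the fingers close. It gives the time, the measured TCP pose, the force, the opening and the grip force at its end, in the units of the state.
- manip.get_obs(): the state, without advancing time (a new reading comes with each control period).
- camera(name): name is "side" or "top" or "wrist"; returns a dict with "img" (400x640x3 uint8, red, green, blue), "depth" (400x640 float32, m along the optical axis (not along the pixel's ray), 0 where there is no reading), "vertical_fov" (degrees; the focal length in pixels is half the picture's height over the tangent of half this angle, whatever the lens; pixels are square), "cx", "cy" (the principal point, pixels), "R" (3x3) and "t" (3): a world point X has camera coordinates R X + t. Camera axes: x right, y down, z forward; pixel columns grow to the right and rows downward; lengths in m; the calibration is good to about 2 mm. A picture is of the moment at which its call begins.
- ticket.hand_in(): hands the job in; it is judged then, once.
Trained networks look in a picture, given as the dict that the camera call returned (one of the last four; its "shot" number tells which), for a name from the list of things; names that differ only in an ending like _2 or _b are one class to them, and where a whole thing is asked for, a point or a joint stands for the part that bears it (a point fixed in the world has none). Each returns a list of dicts, best first, with "conf" (0 to 1); they miss things now and then, are a little off and sometimes report something else, mostly with a low value. They report only what shows in the picture. A call takes as long as a camera call.
- boxes_of(query, picture): "position" ([x, y, z] in m, in world coordinates, good to about 4 mm: the middle of the surface that is visible of it).
- outline_of(query, picture): "region" (400x640 bool, what is visible of it).
The state is a dict: "clock": time; "joint_pos": joint angles; "joint_velocities": joint speeds; "tau": joint torques, N m; "position": TCP position; "ee_rot": TCP orientation; "ft_force": force on the tool from outside, world axes, zero at the start; "torque": the same for the moment, N m; "grip_width": opening from 0.0 (shut) to 1.0 (fully open); "grasp_force": force on a finger pad.
Only numpy, scipy, OpenCV 4.12 (cv2) and the standard library are available. Lean on these libraries where they do the work, as an engineer would, in place of code of your own. Each camera call takes 0.05 s, during which the arm holds its last target. There are 200 camera calls.

TASK

Unscrew the orange cap of the eyelet feeder all the way, lift it off without dropping it and set it down the right way up in the middle of the blue tray; then put every brass cartridge on the bench into the open feeder. Only after that, slide the work board along the bench, without lifting it, until the centre of its blue cross is right under the tip of the eyelet press, let go of it, and push the green button fully down. The cap stays in the tray, the cross stays under the tip, and the bottle and the thread spool are left standing where they are.

Things in the scene. Friction and masses are not known exactly. Their poses are not given: they have to be found in the camera images.
- cap_grip (a point): Centre of the round black knob (40 mm across, 40 mm high, white line on top) of the feeder's screw cap: 20 mm above the orange disc below it, 62 mm above the lower edge of the cap's orange skirt (80 mm across, 42 mm high). z along the cap's axis, up. Starts 24 mm above the mouth. 120 g. Any grip direction will do.
- cap: The same cap; origin at the centre of the skirt's lower edge. Right-hand thread: anticlockwise from above loosens. It starts fully down, rises 10 mm a turn (about 4 mm up-and-down play) and is free after about two turns (11 to 14 rad); its lower edge must then rise another 20 mm to clear the rim. Let go of half-way, it stays where it is.
- can_mouth (a point): Centre of the feeder's round mouth, level with its rim, 180 mm above the bench (x, y and turn vary). The feeder is fixed: a green base 120 mm square and 40 mm high carrying an upright aluminium canister, 60 mm outside, 69 mm over the steel thread, 52 mm clear bore, inner floor 135 mm below the rim.
- tray_in (a point): Centre of the inner floor (5 mm above the bench) of the fixed blue tray, 120 mm square, 22 mm high, 5 mm walls.
- cart0_mid (a point): Brass eyelet cartridge with a red band, a cylinder 20 mm across and 30 mm long, standing upright on the bench at the start, 40 g, loose. This point is its centre; z along its axis. Two to four cartridges are there; an absent one has no pose.
- cart1_mid (a point): Brass eyelet cartridge with a red band, a cylinder 20 mm across and 30 mm long, standing upright on the bench at the start, 40 g, loose. This point is its centre; z along its axis. Two to four cartridges are there; an absent one has no pose.
- cart2_mid (a point): Brass eyelet cartridge with a red band, a cylinder 20 mm across and 30 mm long, standing upright on the bench at the start, 40 g, loose. This point is its centre; z along its axis. Two to four cartridges are there; an absent one has no pose.
- cart3_mid (a point): Brass eyelet cartridge with a red band, a cylinder 20 mm across and 30 mm long, standing upright on the bench at the start, 40 g, loose. This point is its centre; z along its axis. Two to four cartridges are there; an absent one has no pose.
- board_grip (a point): Centre of the grip of the loose work board, 38 mm above the board's underside. The board is plywood 200 mm (its x) by 110 mm (y) by 8 mm, 250 g, flat on the bench, carrying a white and grey shoe panel. The grip is an upright red block 16 mm along the board's x, 60 mm along y, its top 58 mm above the bench.
- board_spot (a point): Centre of the blue cross marked on the board, 9 mm above the bench, 130 mm from the grip along the board's +x. Cross lines run to the edges of the board.
- press_tip (a point): Lowest point of the press's fixed pointed steel tip, 24 mm above the bench; the board slides under with 14 mm to spare. It hangs from a steel ram (20 mm across from 55 mm above the bench, 36 mm from 85 mm) below an arm 45 mm wide, 132 to 178 mm above the bench, from a green column 60 mm square centred 200 mm to the -y side of the tip.
- stroke_top (a point): Centre of the top of the green push button, 28 mm across, on a fixed black housing; press straight down. It springs back.
- stroke (a joint): Button travel: 0 released, 0.006 m fully down (about 5 N).
- bottle: Amber bottle with a green cap, 60 mm across and 150 mm tall; stands on the bench; a bystander. Origin at the centre of its underside.
- spool: Blue thread spool, 44 mm across and 50 mm tall; stands on the bench; a bystander. Origin at the centre of its underside.

How it is judged:
On the way, in this order (a step that is already met when the one before it is completed fails the run):
1. the cap is unscrewed and held in the gripper clear above the mouth (z of cap_grip in the frame of can_mouth above 0.065 m and contact force between the fingers and cap above 0.5 N and angle between cap_grip's own z axis and vertical below 0.4 rad), for 0.1 s.
2. the cap rests the right way up in the tray, let go (horizontal distance between cap_grip and tray_in below 0.04 m and z of cap_grip in the frame of tray_in below 0.07 m and angle between cap_grip's own z axis and vertical below 0.15 rad and contact force between the fingers and cap below 0.1 N), for 0.2 s.
3. every cartridge is inside the feeder (horizontal distance between each of cart0_mid, cart1_mid, cart2_mid, cart3_mid and can_mouth below 0.027 m and z of each of cart0_mid, cart1_mid, cart2_mid, cart3_mid in the frame of can_mouth below -0.005 m), for 0.2 s.
4. the blue cross is under the press tip and the board is let go (horizontal distance between board_spot and press_tip below 0.006 m and angle between board_spot's own z axis and vertical below 0.06 rad and contact force between the fingers and board below 0.1 N and linear speed of board below 0.02 m/s), for 0.2 s.
5. the button is pushed fully down with the cross under the tip (value of joint stroke above 0.0045 m and horizontal distance between board_spot and press_tip below 0.006 m and angle between board_spot's own z axis and vertical below 0.06 rad), for 0.05 s.
At the end, for the whole second after the job is handed in: Cap upright in the tray (axis within 40 mm of its centre, tilt under 0.15 rad), every cartridge's centre inside the canister and at least 5 mm below its rim, the centre of the blue cross within 6 mm of the point below the press tip with the board flat, all let go and at rest, button released (all of step 2 and all of step 3 and all of step 4 and value of joint stroke below 0.002 m and linear speed of cap below 0.02 m/s); the robot touches nothing.
It fails at once if the board is lifted off the bench (cross more than 30 mm up) (height (world z) of board_spot above 0.03 m).
It fails at once if the bottle is knocked over or moved more than 30 mm (distance of bottle from where it was at the start of the episode above 0.03 m or angle between bottle's own z axis and vertical above 0.5 rad).
It fails at once if the spool is knocked over or moved more than 30 mm (distance of spool from where it was at the start of the episode above 0.03 m or angle between spool's own z axis and vertical above 0.5 rad).
Of cart0, cart1, cart2, cart3 only 2 to 4 are there at a start; the rules pass over those that are not, and their reading is None.
At some moment in a run one of board, cart0, cart1, cart2, cart3 may be knocked a few centimetres aside while the robot is not near it.
Once in a run the grip may slacken for a moment while it holds something.
It also fails if it takes over 210 s, if anything falls off the work surface, if the arm or the gripper's body presses on something with over 40 N, if the wrist force passes 120 N, or if a joint passes its speed limit or range.

## Working session

There is one attempt and no reset: what is moved stays moved. The work goes in short steps, Python scripts to look and compute and a tool call to move; the robot and the scene stay as the last step left them, time stands still between calls to the robot, and variables do not carry over. Pictures are saved under pics/ and viewed, at most 14 in all, crops included, and the job is handed in when it is done.

Besides the shell and the picture viewer there is one more tool, called after ">>>" as a command line: name --pt "numbers of a row" for each row, then --argument value for the rest. carry_out: Moves the arm, as the interface text tells. Its arguments: {"type":"object","properties":{"deltas":{"type":"array","items":{"type":"array","items":{"type":"number"}}},"force":{"type":"number"}},"required":["deltas"]}

```bash
mkdir -p pics
cat > h.py <<'E'
import numpy as np, cv2
from workcell import manip, camera, ticket, boxes_of, outline_of
from scipy.spatial.transform import Rotation as Ro
def save(p,f): cv2.imwrite(f,cv2.cvtColor(p["img"],cv2.COLOR_RGB2BGR))
def K(p): return 200/np.tan(np.radians(p["vertical_fov"])/2)
def cloud(p):
    f=K(p); d=p["depth"]; v,u=np.mgrid[:400,:640]
    X=np.stack([(u-p["cx"])/f*d,(v-p["cy"])/f*d,d],-1)
    return (X-p["t"])@np.asarray(p["R"])   # R^T (X-t)
def st():
    o=manip.get_obs(); R=Ro.from_quat(o["ee_rot"])
    print("t",round(o["clock"],2),"tcp",np.round(o["position"],4),"x",np.round(R.as_matrix()[:,0],3),"z",np.round(R.as_matrix()[:,2],3),"q7",np.round(o["joint_pos"],2),"g",round(o["grip_width"],3),"F",np.round(o["ft_force"],1))
    return o,R.as_matrix()
E
python3 - <<'E'
from h import *
st()
for n in ["top","side","wrist"]:
    p=camera(n); save(p,f"pics/{n}0.png"); print(n,K(p),np.round(np.asarray(p["R"]),2).tolist(),np.round(p["t"],2))
    for q in ["cap_grip","can_mouth","tray_in","cart0_mid","board_grip","board_spot","press_tip","stroke_top","bottle","spool"]:
        print(q,[(round(b["conf"],2),np.round(b["position"],3).tolist()) for b in boxes_of(q,p)][:5])
E
```

```text
t 0.0 tcp [ 0.1701 -0.6011  0.2525] x [ 0.962  0.272 -0.   ] z [-0.     0.001 -1.   ] q7 [ 1.27  0.33 -0.06  1.46  0.02  1.35 -0.09] g 0.999 F [ 0.1 -0.6  0.4]
top 391.63471323850547 [[0.1, -0.99, -0.0], [-0.97, -0.1, -0.2], [0.2, 0.02, -0.98]] [-0.01  0.63  0.94]
cap_grip [(0.66, [0.658, 0.176, 0.182])]
can_mouth [(0.97, [0.64, 0.154, 0.043])]
tray_in [(0.69, [0.436, -0.273, 0.02]), (0.56, [0.497, 0.36, 0.002])]
cart0_mid [(0.59, [0.417, 0.199, 0.032]), (0.51, [0.528, -0.028, 0.01])]
board_grip [(0.7, [0.528, -0.029, 0.01]), (0.6, [0.652, 0.176, 0.184])]
board_spot [(0.74, [0.521, -0.028, 0.007])]
press_tip [(0.66, [0.573, -0.274, 0.178])]
stroke_top [(0.66, [0.434, -0.277, 0.022]), (0.33, [0.482, 0.144, 0.025])]
bottle [(0.8, [0.729, 0.049, 0.103])]
spool [(0.74, [0.65, 0.367, 0.049])]
side 454.2806871305307 [[-0.82, -0.58, 0.01], [-0.43, 0.6, -0.68], [0.39, -0.56, -0.73]] [0.5  0.31 0.93]
cap_grip [(0.77, [0.648, 0.196, 0.187])]
can_mouth [(0.73, [0.64, 0.204, 0.039])]
tray_in [(0.61, [0.499, 0.363, 0.006])]
cart0_mid []
board_grip [(0.56, [0.519, -0.016, 0.011])]
board_spot [(0.57, [0.522, -0.018, 0.012])]
press_tip [(0.79, [0.574, -0.274, 0.145])]
stroke_top []
bottle [(0.64, [0.73, 0.061, 0.105])]
spool [(0.91, [0.639, 0.375, 0.051])]
wrist 275.3588541114578 [[0.27, -0.96, -0.0], [-0.92, -0.26, 0.28], [-0.27, -0.08, -0.96]] [-0.62 -0.04  0.38]
cap_grip []
can_mouth []
tray_in []
cart0_mid []
board_grip []
board_spot []
press_tip []
stroke_top []
bottle []
spool []
```

View pics/top0.png

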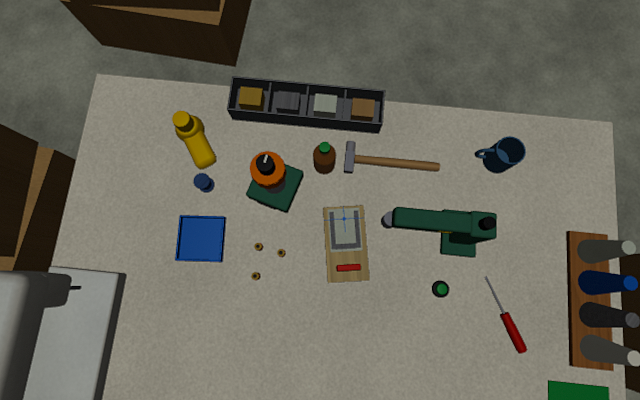

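View pics/side0.png

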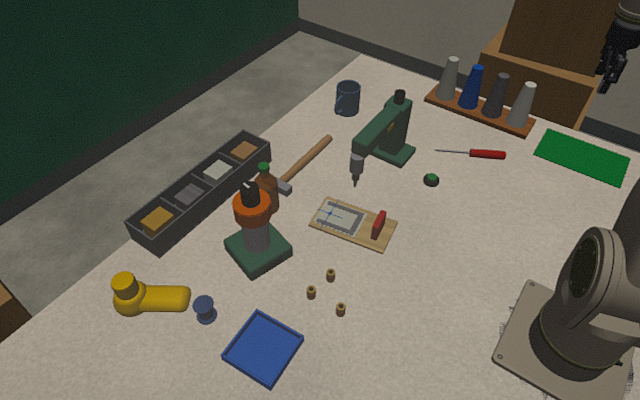

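Top picture: cap (266,162), tray (201,239), three cartridges (259,246), (281,252), (256,276), board with its cross (345,222) and grip (348,268), press head (388,220), button (440,289), bottle (324,157), spool (203,183). Next I take precise positions from depth.

```bash
cat >> h.py <<'E'
def hsv(p): return cv2.cvtColor(p["img"],cv2.COLOR_RGB2HSV).astype(int)
def circ(P):
    A=np.c_[2*P[:,:2],np.ones(len(P))]; s=np.linalg.lstsq(A,(P[:,:2]**2).sum(1),rcond=None)[0]
    return s[0],s[1],np.sqrt(s[2]+s[0]**2+s[1]**2)
def rng(P): return np.round(np.percentile(P,[2,50,98],axis=0),4).tolist(),len(P)
def carts(p,X=None,box=(0.3,0.9,-0.5,0.5)):
    X=cloud(p) if X is None else X; h=hsv(p)
    m=(p["depth"]>0)&(X[...,2]>0.012)&(X[...,2]<0.045)&(h[...,1]>70)&((h[...,0]<32)|(h[...,0]>170))
    m&=(X[...,0]>box[0])&(X[...,0]<box[1])&(X[...,1]>box[2])&(X[...,1]<box[3])
    n,l,s,c=cv2.connectedComponentsWithStats(m.astype(np.uint8))
    for i in range(1,n):
        if s[i,4]>8: print("blob",np.round(c[i]),s[i,4],rng(X[l==i]))
E
python3 - <<'E'
from h import *
for n in ["top","side"]:
    p=camera(n); X=cloud(p); h=hsv(p); ok=p["depth"]>0; Z=X[...,2]; H,S,V=h[...,0],h[...,1],h[...,2]
    print("==",n)
    def near(x,y,r): return ok&(np.hypot(X[...,0]-x,X[...,1]-y)<r)
    m=near(.65,.18,.06)&(Z>.205); print("knob",rng(X[m]))
    m=near(.65,.18,.06)&(Z>.175)&(Z<.195)&(H<20)&(S>120); print("disc",rng(X[m]))
    c,r=cv2.minEnclosingCircle(X[m][:,:2].astype(np.float32)*1000); print(np.round(c,1),round(r,1))
    m=near(.5,.36,.12)&(H>100)&(H<125)&(S>100)&(Z>-.02)&(Z<.04)
    print("tray",cv2.minAreaRect(X[m][:,:2].astype(np.float32)*1000),rng(X[m]))
    m=near(.45,-.03,.12)&(Z>.045)&((H<8)|(H>172))&(S>100); print("grip",cv2.minAreaRect(X[m][:,:2].astype(np.float32)*1000),rng(X[m]))
    m=near(.52,-.03,.16)&(Z>.004)&(Z<.014)&~((H<8)|(H>172)); print("board",cv2.minAreaRect(X[m][:,:2].astype(np.float32)*1000),rng(X[m]))
    m=near(.434,-.277,.05)&(H>45)&(H<85)&(S>90)&(Z>.005); print("button",rng(X[m]), rng(X[m&(Z>.017)]))
    m=near(.57,-.16,.08)&(Z>.02)&(Z<.13); print("ram",rng(X[m]))
    for a,b in [(.02,.05),(.055,.085),(.085,.132)]:
        q=m&(Z>a)&(Z<b); 
        if q.sum()>5: print(a,rng(X[q]))
    carts(p,X,(.35,.6,.08,.29))
E
```

```text
== top
knob ([[0.6444, 0.1576, 0.2082], [0.6616, 0.1755, 0.2226], [0.681, 0.1943, 0.2257]], 283)
disc ([[0.6251, 0.1386, 0.1776], [0.6534, 0.1687, 0.1831], [0.6999, 0.2132, 0.1888]], 641)
[664.3 176.8] 41.4
tray ((501.32415771484375, 359.65924072265625), (122.39979553222656, 129.53758239746094), 4.112174987792969) ([[0.4425, 0.2961, 0.0], [0.4998, 0.3592, 0.0045], [0.5577, 0.4139, 0.0227]], 2103)
grip ((462.7792663574219, -37.634525299072266), (14.522089004516602, 58.00357437133789), 10.5209321975708) ([[0.4534, -0.0648, 0.0535], [0.4629, -0.037, 0.0571], [0.4724, -0.0098, 0.0607]], 138)
board ((508.71044921875, -11.251739501953125), (309.0218200683594, 256.4128112792969), 19.967771530151367) ([[0.4284, -0.0889, 0.0043], [0.5292, -0.0272, 0.0077], [0.6231, 0.0318, 0.0117]], 2898)
button ([[0.421, -0.2956, 0.0102], [0.4344, -0.2814, 0.0209], [0.4482, -0.2697, 0.0252]], 114) ([[0.4209, -0.294, 0.0176], [0.433, -0.2827, 0.0214], [0.4457, -0.2699, 0.0253]], 92)
ram ([[0.5653, -0.1288, 0.0861], [0.5705, -0.11, 0.1067], [0.592, -0.1053, 0.1296]], 55)
0.085 ([[0.5653, -0.1288, 0.0867], [0.5
[... 1316 characters left out ...]
66, 0.0237]], 49)
ram ([[0.5672, -0.1226, 0.0328], [0.5793, -0.1077, 0.1], [0.5968, -0.1002, 0.1277]], 247)
0.02 ([[0.5811, -0.1223, 0.0265], [0.5837, -0.1169, 0.0383], [0.5872, -0.1145, 0.0473]], 17)
0.055 ([[0.5746, -0.1197, 0.0561], [0.5822, -0.1115, 0.0662], [0.5926, -0.1037, 0.0846]], 48)
0.085 ([[0.5669, -0.1228, 0.0861], [0.5766, -0.1052, 0.1078], [0.5972, -0.1001, 0.128]], 181)
blob [330. 274.] 73 ([[0.4746, 0.134, 0.014], [0.4808, 0.1455, 0.0285], [0.4914, 0.1524, 0.0322]], 73)
blob [310. 291.] 74 ([[0.4847, 0.1945, 0.0138], [0.4913, 0.2061, 0.028], [0.5018, 0.2138, 0.0323]], 74)
blob [340. 308.] 82 ([[0.4087, 0.1923, 0.0124], [0.4162, 0.2053, 0.0285], [0.4263, 0.2107, 0.0327]], 82)
```

>>> carry_out --pt "0.3 -0.27 -0.1 0 1" --pt "0.6 -0.54 -0.2 0 1" --pt "0.915 -0.82 -0.3 0 1" --pt "0.915 -0.82 -0.3 0 1"

```text
clock: 2.25
position: [0.2725, -0.4424, 0.3003]
ee_rot: [0.99, 0.141, 0.001, 0.001]
ft_force: [-0.6, -0.0, -0.4]
grip_width: 1.002
grasp_force: 0.0
```

>>> carry_out --pt "0.3 -0.27 0 0 1" --pt "0.6 -0.54 0 0 1" --pt "0.915 -0.82 0 0 1" --pt "0.915 -0.82 0 0 1"

```text
clock: 2.75
position: [0.3697, -0.2864, 0.2986]
ee_rot: [0.99, 0.141, 0.0, 0.0]
ft_force: [-1.5, -1.0, 0.2]
grip_width: 0.999
grasp_force: 0.0
```

>>> carry_out --pt "0.3 -0.27 0 0 1" --pt "0.6 -0.54 0 0 1" --pt "0.915 -0.82 0 0 1" --pt "0.915 -0.82 0 0 1"

```text
clock: 3.25
position: [0.4677, -0.1307, 0.2983]
ee_rot: [0.99, 0.141, 0.0, -0.001]
ft_force: [-0.0, -0.8, -0.1]
grip_width: 1.003
grasp_force: 0.0
```

>>> carry_out --pt "0.3 -0.27 0 0 1" --pt "0.6 -0.54 0 0 1" --pt "0.915 -0.82 0 0 1" --pt "0.915 -0.82 0 0 1" --pt "0.915 -0.82 0 0 1"

```text
clock: 3.88
position: [0.5646, 0.0197, 0.2977]
ee_rot: [0.991, 0.137, -0.001, 0.0]
ft_force: [0.0, -1.3, -0.4]
grip_width: 0.998
grasp_force: 0.0
```

```bash
cat >> h.py <<'E'
def todo(x,y,z,o,M):
    d=np.array([x,y,z])-o["position"]; print("move x,y,z fraction:",np.round(M.T@d/0.15,3))
E
python3 - <<'E'
from h import *
o,M=st(); todo(.6625,.179,.29,o,M)
p=camera("wrist"); print("cam at",-np.asarray(p["R"]).T@p["t"]); save(p,"pics/w1.png")
X=cloud(p);h=hsv(p);Z=X[...,2]
m=(p["depth"]>0)&(Z>.175)&(Z<.195)&(h[...,0]<20)&(h[...,1]>120); print(m.sum())
if m.sum()>50: print(rng(X[m]),cv2.minEnclosingCircle(X[m][:,:2].astype(np.float32)*1000))
m=(p["depth"]>0)&(Z>.205)&(X[...,1]>.1); print(rng(X[m]))
E
```

```text
t 3.88 tcp [0.5646 0.0197 0.2977] x [ 0.963  0.271 -0.001] z [-0.001 -0.001 -1.   ] q7 [ 0.47  0.25 -0.7   1.53  0.16  1.43 -1.53] g 0.998 F [ 0.  -1.3 -0.4]
move x,y,z fraction: [ 0.916 -0.846  0.05 ]
cam at [0.63311013 0.0392271  0.41855094]
4661
([[0.6272, 0.1413, 0.1772], [0.6491, 0.1613, 0.1842], [0.6863, 0.2083, 0.1921]], 4661) ((664.229248046875, 179.48793029785156), 40.87795639038086)
([[0.6459, 0.1609, 0.2063], [0.6578, 0.1722, 0.2238], [0.6721, 0.1961, 0.2256]], 2924)
```

View pics/w1.png

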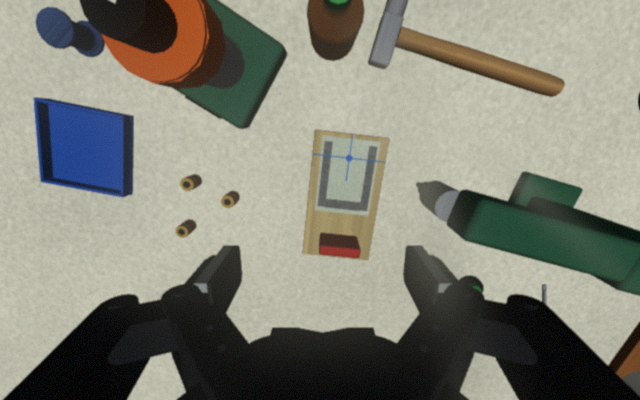

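Wrist view: cap top-left (150,35), cartridges (190,183), (230,199), (185,228), cross (349,158), all matching the measurements. Moving onto the knob at (0.664, 0.1795).

>>> carry_out --pt "0.3 -0.28 0 0.3 1" --pt "0.6 -0.56 0 0.6 1" --pt "0.927 -0.847 0 0.9 1" --pt "0.927 -0.847 0 0.9 1" --pt "0.927 -0.847 0 0.9 1" --pt "0.927 -0.847 0 0.9 1"

```text
clock: 4.68
position: [0.664, 0.1787, 0.299]
ee_rot: [0.995, -0.099, 0.001, 0.001]
ft_force: [0.3, -0.0, 0.4]
grip_width: 0.998
grasp_force: 0.0
```

Run:
```python
from h import *
o,M=st(); todo(.664,.1795,.209,o,M)
p=camera("wrist")
X=cloud(p);h=hsv(p);Z=X[...,2]
m=(p["depth"]>0)&(Z>.175)&(Z<.195)&(h[...,0]<20)&(h[...,1]>120); print(m.sum())
if m.sum()>50: print(rng(X[m]),cv2.minEnclosingCircle(X[m][:,:2].astype(np.float32)*1000))
m=(p["depth"]>0)&(Z>.205)&(Z<.23)&(X[...,1]>.1); print(rng(X[m]))
```

```text
t 4.67 tcp [0.664  0.1787 0.299 ] x [ 0.98  -0.197  0.001] z [ 0.001 -0.001 -1.   ] q7 [ 0.08  0.53 -0.65  1.17  0.31  1.53 -2.28] g 0.998 F [ 0.3 -0.   0.4]
move x,y,z fraction: [-0.002 -0.006  0.6  ]
3657
([[0.6298, 0.1443, 0.18], [0.6799, 0.1756, 0.1842], [0.7034, 0.2174, 0.1861]], 3657) ((665.82421875, 180.7572479248047), 40.62916564941406)
([[0.6479, 0.1629, 0.2087], [0.6676, 0.1803, 0.2242], [0.6844, 0.1981, 0.2257]], 2256)
```

>>> carry_out --pt "0.005 -0.01 0.3 0 1" --pt "0.005 -0.01 0.6 0 1" --pt "0.005 -0.01 0.6 0 1" --pt "0.005 -0.01 0.6 0 -1" --pt "0.005 -0.01 0.6 0 -1" --pt "0.005 -0.01 0.6 0 -1" --pt "0.005 -0.01 0.6 0 -1" --pt "0.005 -0.01 0.6 0 -1" --force 60

```text
clock: 5.72
position: [0.6655, 0.1822, 0.2107]
ee_rot: [0.995, -0.098, 0.001, 0.0]
ft_force: [-2.1, -3.4, 8.0]
grip_width: 0.457
grasp_force: 59.6
```

>>> carry_out --pt "0 0 -0.002 -0.33 -1" --pt "0 0 -0.004 -0.67 -1" --pt "0 0 -0.0056 -1 -1"

```text
clock: 6.1
position: [0.6653, 0.1824, 0.2108]
ee_rot: [0.986, 0.166, 0.001, 0.001]
ft_force: [-0.7, -2.5, 0.1]
grip_width: 0.455
grasp_force: 60.0
```

>>> carry_out --pt "0 0 -0.002 -0.33 -1" --pt "0 0 -0.004 -0.67 -1" --pt "0 0 -0.0056 -1 -1" --pt "0 0 -0.0056 -1 -1"

```text
clock: 6.6
position: [0.6652, 0.1826, 0.2107]
ee_rot: [0.911, 0.412, 0.001, 0.0]
ft_force: [0.2, -1.5, 0.6]
grip_width: 0.453
grasp_force: 60.4
```

>>> carry_out --pt "0 0 -0.002 -0.33 -1" --pt "0 0 -0.004 -0.67 -1" --pt "0 0 -0.0056 -1 -1"

```text
clock: 6.98
position: [0.6648, 0.183, 0.2113]
ee_rot: [0.772, 0.635, 0.0, 0.0]
ft_force: [-2.4, -1.4, 0.5]
grip_width: 0.453
grasp_force: 60.1
```

>>> carry_out --pt "0 0 -0.002 -0.33 -1" --pt "0 0 -0.004 -0.67 -1" --pt "0 0 -0.0056 -1 -1"

```text
clock: 7.35
position: [0.6646, 0.1829, 0.2121]
ee_rot: [0.582, 0.813, -0.0, 0.0]
ft_force: [-2.2, -1.0, -0.2]
grip_width: 0.453
grasp_force: 60.5
```

>>> carry_out --pt "0 0 -0.002 -0.33 -1" --pt "0 0 -0.004 -0.67 -1" --pt "0 0 -0.0056 -1 -1"

```text
clock: 7.72
position: [0.6645, 0.1826, 0.2129]
ee_rot: [0.352, 0.936, -0.001, -0.0]
ft_force: [-0.8, 0.5, 1.5]
grip_width: 0.453
grasp_force: 60.7
```

>>> carry_out --pt "0 0 -0.002 -0.33 -1" --pt "0 0 -0.004 -0.67 -1" --pt "0 0 -0.0056 -1 -1"

```text
clock: 8.1
position: [0.6646, 0.1824, 0.2137]
ee_rot: [0.097, 0.995, -0.001, -0.0]
ft_force: [-2.1, -3.4, 1.7]
grip_width: 0.455
grasp_force: 60.8
```

>>> carry_out --pt "0 0 -0.002 -0.33 -1" --pt "0 0 -0.004 -0.67 -1" --pt "0 0 -0.0056 -1 -1"

```text
clock: 8.48
position: [0.6645, 0.1823, 0.2146]
ee_rot: [-0.163, 0.987, -0.001, -0.0]
ft_force: [-4.2, -3.1, 2.3]
grip_width: 0.451
grasp_force: 60.8
```

>>> carry_out --pt "0 0 -0.002 -0.33 -1" --pt "0 0 -0.004 -0.67 -1" --pt "0 0 -0.0056 -1 -1" --pt "0 0 -0.0056 -1 -1"

```text
clock: 8.98
position: [0.665, 0.182, 0.2154]
ee_rot: [-0.411, 0.912, -0.001, -0.0]
ft_force: [-1.4, -4.7, 3.5]
grip_width: 0.451
grasp_force: 61.0
```

Run:
```python
from h import *
st()
```

```text
t 8.97 tcp [0.665  0.182  0.2154] x [-0.663 -0.749  0.001] z [ 0.    -0.002 -1.   ] q7 [ 0.4   0.88 -1.34  1.27  0.85  1.59  1.62] g 0.451 F [-1.4 -4.7  3.5]
```

>>> carry_out --pt "0 0 0 0 0.5" --pt "0 0 0 0 0.5" --pt "0 0 0 0 0.5" --pt "0 0 0 0.33 0.5" --pt "0 0 0 0.67 0.5" --pt "0 0 0 1 0.5"

```text
clock: 9.72
position: [0.6647, 0.1832, 0.215]
ee_rot: [-0.16, 0.987, 0.0, 0.0]
ft_force: [0.5, -0.0, -0.4]
grip_width: 0.749
grasp_force: 0.0
```

>>> carry_out --pt "0 0 0 0.33 0.5" --pt "0 0 0 0.67 0.5" --pt "0 0 0 1 0.5"

```text
clock: 10.1
position: [0.6647, 0.1832, 0.2151]
ee_rot: [0.101, 0.995, 0.0, 0.0]
ft_force: [-0.9, -0.8, -0.7]
grip_width: 0.749
grasp_force: 0.0
```

>>> carry_out --pt "0 0 0 0.33 0.5" --pt "0 0 0 0.67 0.5" --pt "0 0 0 1 0.5"

```text
clock: 10.48
position: [0.6646, 0.1832, 0.215]
ee_rot: [0.355, 0.935, 0.0, 0.0]
ft_force: [0.3, -0.3, -0.4]
grip_width: 0.754
grasp_force: 0.0
```

>>> carry_out --pt "0 0 0 0.33 0.5" --pt "0 0 0 0.67 0.5" --pt "0 0 0 1 0.5"

```text
clock: 10.85
position: [0.6646, 0.1832, 0.215]
ee_rot: [0.585, 0.811, 0.0, -0.0]
ft_force: [0.2, 0.0, -0.5]
grip_width: 0.752
grasp_force: 0.0
```

>>> carry_out --pt "0 0 0 0.33 0.5" --pt "0 0 0 0.67 0.5" --pt "0 0 0 1 0.5"

```text
clock: 11.22
position: [0.6646, 0.1833, 0.215]
ee_rot: [0.775, 0.632, 0.0, -0.0]
ft_force: [-0.2, 0.6, -0.6]
grip_width: 0.749
grasp_force: 0.0
```

>>> carry_out --pt "0 0 0 0.33 0.5" --pt "0 0 0 0.67 0.5" --pt "0 0 0 1 0.5"

```text
clock: 11.6
position: [0.6646, 0.1833, 0.215]
ee_rot: [0.912, 0.41, 0.0, -0.0]
ft_force: [-0.1, -0.1, -0.7]
grip_width: 0.751
grasp_force: 0.0
```

>>> carry_out --pt "0 0 0 0.33 0.5" --pt "0 0 0 0.67 0.5" --pt "0 0 0 1 0.5"

```text
clock: 11.98
position: [0.6646, 0.1833, 0.2151]
ee_rot: [0.987, 0.16, 0.0, -0.0]
ft_force: [-0.7, 0.6, -0.7]
grip_width: 0.749
grasp_force: 0.0
```

>>> carry_out --pt "0 0 0 0.33 0.5" --pt "0 0 0 0.67 0.5" --pt "0 0 0 1 0.5" --pt "0 0 0 1 0.5"

```text
clock: 12.48
position: [0.6646, 0.1833, 0.2151]
ee_rot: [0.995, -0.097, 0.0, 0.0]
ft_force: [-1.3, 0.1, -0.7]
grip_width: 0.752
grasp_force: 0.0
```

Run:
```python
from h import *
st()
p=camera("wrist")
X=cloud(p);h=hsv(p);Z=X[...,2]
m=(p["depth"]>0)&(Z>.17)&(Z<.205)&(h[...,0]<20)&(h[...,1]>120); print(rng(X[m]))
```

```text
t 12.47 tcp [0.6646 0.1833 0.2151] x [ 0.981 -0.194  0.   ] z [ 0. -0. -1.] q7 [ 0.09  0.57 -0.64  1.29  0.34  1.38 -2.3 ] g 0.752 F [-1.3  0.1 -0.7]
([[0.6446, 0.1465, 0.1764], [0.6845, 0.1777, 0.1891], [0.705, 0.217, 0.2017]], 8057)
```

>>> carry_out --pt "0 0 0 0 -1" --pt "0 0 0 0 -1" --pt "0 0 0 0 -1" --pt "0 0 0 0 -1" --pt "0 0 -0.002 -0.33 -1" --pt "0 0 -0.004 -0.67 -1" --pt "0 0 -0.0056 -1 -1"

```text
clock: 13.4
position: [0.6647, 0.1825, 0.2159]
ee_rot: [0.986, 0.166, -0.0, 0.0]
ft_force: [-1.6, -3.0, 2.5]
grip_width: 0.451
grasp_force: 60.3
```

>>> carry_out --pt "0 0 -0.002 -0.33 -1" --pt "0 0 -0.004 -0.67 -1" --pt "0 0 -0.0056 -1 -1"

```text
clock: 13.78
position: [0.6646, 0.1824, 0.2167]
ee_rot: [0.91, 0.415, -0.0, 0.0]
ft_force: [-2.6, -3.8, 3.2]
grip_width: 0.459
grasp_force: 60.3
```

>>> carry_out --pt "0 0 -0.002 -0.33 -1" --pt "0 0 -0.004 -0.67 -1" --pt "0 0 -0.0056 -1 -1"

```text
clock: 14.15
position: [0.6645, 0.1823, 0.2176]
ee_rot: [0.771, 0.637, -0.001, 0.0]
ft_force: [-5.7, -2.5, 3.2]
grip_width: 0.455
grasp_force: 60.6
```

>>> carry_out --pt "0 0 -0.002 -0.33 -1" --pt "0 0 -0.004 -0.67 -1" --pt "0 0 -0.0056 -1 -1"

```text
clock: 14.52
position: [0.6643, 0.1821, 0.2184]
ee_rot: [0.58, 0.815, -0.001, -0.0]
ft_force: [-5.8, -4.9, 4.2]
grip_width: 0.452
grasp_force: 60.5
```

>>> carry_out --pt "0 0 -0.002 -0.33 -1" --pt "0 0 -0.004 -0.67 -1" --pt "0 0 -0.0056 -1 -1"

```text
clock: 14.9
position: [0.6643, 0.1818, 0.2192]
ee_rot: [0.35, 0.937, -0.001, -0.0]
ft_force: [-5.6, -5.8, 6.3]
grip_width: 0.454
grasp_force: 60.5
```

>>> carry_out --pt "0 0 -0.002 -0.33 -1" --pt "0 0 -0.004 -0.67 -1" --pt "0 0 -0.0056 -1 -1"

```text
clock: 15.28
position: [0.6644, 0.1815, 0.2201]
ee_rot: [0.095, 0.995, -0.001, -0.001]
ft_force: [-4.1, -6.3, 4.2]
grip_width: 0.456
grasp_force: 61.1
```

>>> carry_out --pt "0 0 -0.002 -0.33 -1" --pt "0 0 -0.004 -0.67 -1" --pt "0 0 -0.0056 -1 -1"

```text
clock: 15.65
position: [0.6649, 0.1817, 0.2211]
ee_rot: [-0.165, 0.986, -0.001, -0.0]
ft_force: [-2.7, -5.1, 2.2]
grip_width: 0.456
grasp_force: 61.2
```

>>> carry_out --pt "0 0 -0.002 -0.33 -1" --pt "0 0 -0.004 -0.67 -1" --pt "0 0 -0.0056 -1 -1" --pt "0 0 -0.0056 -1 -1"

```text
clock: 16.15
position: [0.6653, 0.1826, 0.2219]
ee_rot: [-0.412, 0.911, -0.0, 0.0]
ft_force: [0.5, -3.9, 3.6]
grip_width: 0.454
grasp_force: 61.1
```

Run:
```python
from h import *
st()
```

```text
t 16.15 tcp [0.6653 0.1826 0.2219] x [-0.66  -0.751 -0.001] z [ 0.001  0.    -1.   ] q7 [ 0.4   0.88 -1.35  1.26  0.85  1.6   1.63] g 0.454 F [ 0.5 -3.9  3.6]
```

>>> carry_out --pt "0 0 0 0 0.5" --pt "0 0 0 0 0.5" --pt "0 0 0 0 0.5" --pt "0 0 0 0.33 0.5" --pt "0 0 0 0.67 0.5" --pt "0 0 0 1 0.5"

```text
clock: 16.9
position: [0.6646, 0.1831, 0.2217]
ee_rot: [-0.16, 0.987, 0.0, -0.0]
ft_force: [-0.4, -0.6, -0.8]
grip_width: 0.749
grasp_force: 0.0
```

>>> carry_out --pt "0 0 0 0.33 0.5" --pt "0 0 0 0.67 0.5" --pt "0 0 0 1 0.5"

```text
clock: 17.27
position: [0.6646, 0.1831, 0.2217]
ee_rot: [0.101, 0.995, 0.0, -0.0]
ft_force: [0.8, 0.3, -0.6]
grip_width: 0.751
grasp_force: 0.0
```

>>> carry_out --pt "0 0 0 0.33 0.5" --pt "0 0 0 0.67 0.5" --pt "0 0 0 1 0.5"

```text
clock: 17.65
position: [0.6645, 0.1832, 0.2217]
ee_rot: [0.355, 0.935, 0.0, -0.0]
ft_force: [-0.6, 0.5, 0.7]
grip_width: 0.753
grasp_force: 0.0
```

>>> carry_out --pt "0 0 0 0.33 0.5" --pt "0 0 0 0.67 0.5" --pt "0 0 0 1 0.5"

```text
clock: 18.02
position: [0.6646, 0.1832, 0.2217]
ee_rot: [0.585, 0.811, 0.0, -0.0]
ft_force: [-0.6, -0.1, -0.2]
grip_width: 0.753
grasp_force: 0.0
```

>>> carry_out --pt "0 0 0 0.33 0.5" --pt "0 0 0 0.67 0.5" --pt "0 0 0 1 0.5"

```text
clock: 18.4
position: [0.6646, 0.1832, 0.2217]
ee_rot: [0.775, 0.632, 0.0, -0.0]
ft_force: [0.4, 0.6, -0.1]
grip_width: 0.753
grasp_force: 0.0
```

>>> carry_out --pt "0 0 0 0.33 0.5" --pt "0 0 0 0.67 0.5" --pt "0 0 0 1 0.5"

```text
clock: 18.77
position: [0.6645, 0.1832, 0.2217]
ee_rot: [0.912, 0.41, -0.0, -0.0]
ft_force: [0.6, 0.1, 0.3]
grip_width: 0.753
grasp_force: 0.0
```

>>> carry_out --pt "0 0 0 0.33 0.5" --pt "0 0 0 0.67 0.5" --pt "0 0 0 1 0.5"

```text
clock: 19.15
position: [0.6645, 0.1833, 0.2216]
ee_rot: [0.987, 0.16, -0.0, -0.0]
ft_force: [-1.1, 0.2, 0.2]
grip_width: 0.749
grasp_force: 0.0
```

>>> carry_out --pt "0 0 0 0.33 0.5" --pt "0 0 0 0.67 0.5" --pt "0 0 0 1 0.5" --pt "0 0 0 1 0.5"

```text
clock: 19.65
position: [0.6645, 0.1833, 0.2218]
ee_rot: [0.995, -0.097, 0.0, 0.0]
ft_force: [-0.0, 0.7, -0.7]
grip_width: 0.752
grasp_force: 0.0
```

Run:
```python
from h import *
st()
p=camera("wrist")
X=cloud(p);h=hsv(p);Z=X[...,2]
m=(p["depth"]>0)&(Z>.17)&(Z<.21)&(h[...,0]<20)&(h[...,1]>120); print(rng(X[m]))
```

```text
t 19.65 tcp [0.6645 0.1833 0.2218] x [ 0.981 -0.193  0.   ] z [ 0. -0. -1.] q7 [ 0.09  0.57 -0.65  1.28  0.34  1.4  -2.3 ] g 0.752 F [-0.   0.7 -0.7]
([[0.6439, 0.1469, 0.1772], [0.6841, 0.1778, 0.1957], [0.7045, 0.2172, 0.2073]], 8133)
```

>>> carry_out --pt "0 0 0 0 -1" --pt "0 0 0 0 -1" --pt "0 0 0 0 -1" --pt "0 0 0 0 -1" --pt "0 0 -0.002 -0.33 -1" --pt "0 0 -0.004 -0.67 -1" --pt "0 0 -0.0056 -1 -1"

```text
clock: 20.58
position: [0.6647, 0.1826, 0.2227]
ee_rot: [0.986, 0.166, -0.0, 0.0]
ft_force: [-3.0, -2.7, 3.3]
grip_width: 0.451
grasp_force: 60.2
```

>>> carry_out --pt "0 0 -0.002 -0.33 -1" --pt "0 0 -0.004 -0.67 -1" --pt "0 0 -0.0056 -1 -1"

```text
clock: 20.95
position: [0.6647, 0.1826, 0.2235]
ee_rot: [0.91, 0.416, -0.0, 0.0]
ft_force: [-1.7, -0.8, 4.0]
grip_width: 0.452
grasp_force: 60.2
```

>>> carry_out --pt "0 0 -0.002 -0.33 -1" --pt "0 0 -0.004 -0.67 -1" --pt "0 0 -0.0056 -1 -1"

```text
clock: 21.32
position: [0.6645, 0.1828, 0.2244]
ee_rot: [0.771, 0.637, -0.0, -0.0]
ft_force: [-4.5, -2.0, 3.1]
grip_width: 0.453
grasp_force: 60.4
```

>>> carry_out --pt "0 0 -0.002 -0.33 -1" --pt "0 0 -0.004 -0.67 -1" --pt "0 0 -0.0056 -1 -1"

```text
clock: 21.7
position: [0.6643, 0.1826, 0.2252]
ee_rot: [0.58, 0.815, -0.001, -0.0]
ft_force: [-4.8, -2.9, 4.2]
grip_width: 0.454
grasp_force: 60.3
```

>>> carry_out --pt "0 0 -0.002 -0.33 -1" --pt "0 0 -0.004 -0.67 -1" --pt "0 0 -0.0056 -1 -1"

```text
clock: 22.08
position: [0.6642, 0.1822, 0.226]
ee_rot: [0.349, 0.937, -0.001, -0.0]
ft_force: [-6.2, -4.0, 5.9]
grip_width: 0.455
grasp_force: 60.6
```

>>> carry_out --pt "0 0 -0.002 -0.33 -1" --pt "0 0 -0.004 -0.67 -1" --pt "0 0 -0.0056 -1 -1"

```text
clock: 22.45
position: [0.6645, 0.1818, 0.2269]
ee_rot: [0.095, 0.995, -0.001, -0.0]
ft_force: [-2.9, -4.3, 4.9]
grip_width: 0.455
grasp_force: 60.9
```

>>> carry_out --pt "0 0 -0.002 -0.33 -1" --pt "0 0 -0.004 -0.67 -1" --pt "0 0 -0.0056 -1 -1"

```text
clock: 22.82
position: [0.6649, 0.1819, 0.2278]
ee_rot: [-0.166, 0.986, -0.001, -0.0]
ft_force: [-1.3, -4.6, 4.8]
grip_width: 0.453
grasp_force: 61.1
```

>>> carry_out --pt "0 0 -0.002 -0.33 -1" --pt "0 0 -0.004 -0.67 -1" --pt "0 0 -0.0056 -1 -1" --pt "0 0 -0.0056 -1 -1"

```text
clock: 23.32
position: [0.6652, 0.1823, 0.2286]
ee_rot: [-0.412, 0.911, -0.0, 0.0]
ft_force: [0.2, -4.3, 4.5]
grip_width: 0.453
grasp_force: 61.2
```

>>> carry_out --pt "0 0 -0.015 0 -1" --pt "0 0 -0.03 0 -1" --pt "0 0 -0.04 0 -1" --pt "0 0 -0.04 0 -1"

```text
clock: 23.82
position: [0.6647, 0.1825, 0.2338]
ee_rot: [-0.413, 0.911, -0.0, -0.001]
ft_force: [1.3, -5.3, -8.2]
grip_width: 0.455
grasp_force: 61.5
```

>>> carry_out --pt "0 0 0.02 0 -1" --pt "0 0 0.03 0 -1" --pt "0 0 0.03 0 0.5" --pt "0 0 0.03 0 0.5" --pt "0 0 0.03 0 0.5" --pt "0 0 0.03 0.33 0.5" --pt "0 0 0.03 0.67 0.5" --pt "0 0 0.03 1 0.5"

```text
clock: 24.82
position: [0.6646, 0.1834, 0.2301]
ee_rot: [-0.161, 0.987, 0.0, 0.0]
ft_force: [-0.6, 0.6, -0.1]
grip_width: 0.752
grasp_force: 0.0
```

>>> carry_out --pt "0 0 0 0.33 0.5" --pt "0 0 0 0.67 0.5" --pt "0 0 0 1 0.5"

```text
clock: 25.2
position: [0.6646, 0.1834, 0.2301]
ee_rot: [0.1, 0.995, 0.0, 0.0]
ft_force: [0.1, 0.1, 1.2]
grip_width: 0.75
grasp_force: 0.0
```

>>> carry_out --pt "0 0 0 0.33 0.5" --pt "0 0 0 0.67 0.5" --pt "0 0 0 1 0.5"

```text
clock: 25.58
position: [0.6646, 0.1834, 0.2301]
ee_rot: [0.354, 0.935, 0.0, -0.0]
ft_force: [-1.0, -0.0, -0.4]
grip_width: 0.745
grasp_force: 0.0
```

>>> carry_out --pt "0 0 0 0.33 0.5" --pt "0 0 0 0.67 0.5" --pt "0 0 0 1 0.5" --pt "0 0 0 1 0.5"

```text
clock: 26.08
position: [0.6646, 0.1834, 0.2302]
ee_rot: [0.581, 0.814, 0.0, 0.0]
ft_force: [0.2, 0.0, -0.1]
grip_width: 0.749
grasp_force: 0.0
```

Run:
```python
from h import *
st()
p=camera("wrist")
X=cloud(p);h=hsv(p);Z=X[...,2]
m=(p["depth"]>0)&(Z>.17)&(Z<.22)&(h[...,0]<20)&(h[...,1]>120); print(rng(X[m]))
```

```text
t 26.07 tcp [0.6646 0.1834 0.2302] x [-0.324  0.946 -0.   ] z [ 0.001 -0.    -1.   ] q7 [ 0.28  0.69 -1.02  1.26  0.57  1.49 -0.33] g 0.749 F [ 0.2  0.  -0.1]
([[0.6276, 0.1585, 0.1782], [0.6555, 0.2018, 0.2023], [0.6991, 0.2224, 0.217]], 8259)
```

>>> carry_out --pt "0 0 0 0 -1" --pt "0 0 0 0 -1" --pt "0 0 0 0 -1" --pt "0 0 0 0 -1" --pt "0 0 -0.002 -0.33 -1" --pt "0 0 -0.004 -0.67 -1" --pt "0 0 -0.0056 -1 -1"

```text
clock: 27.0
position: [0.6648, 0.1827, 0.2308]
ee_rot: [0.349, 0.937, -0.0, 0.0]
ft_force: [0.2, -1.4, 1.6]
grip_width: 0.452
grasp_force: 60.2
```

>>> carry_out --pt "0 0 -0.002 -0.33 -1" --pt "0 0 -0.004 -0.67 -1" --pt "0 0 -0.0056 -1 -1"

```text
clock: 27.38
position: [0.6647, 0.1828, 0.2317]
ee_rot: [0.095, 0.996, -0.0, -0.0]
ft_force: [-0.6, 0.1, 1.2]
grip_width: 0.458
grasp_force: 60.4
```

>>> carry_out --pt "0 0 -0.002 -0.33 -1" --pt "0 0 -0.004 -0.67 -1" --pt "0 0 -0.0056 -1 -1"

```text
clock: 27.75
position: [0.6644, 0.1827, 0.2325]
ee_rot: [-0.166, 0.986, -0.0, -0.001]
ft_force: [-3.5, -1.5, 2.3]
grip_width: 0.45
grasp_force: 60.5
```

>>> carry_out --pt "0 0 -0.002 -0.33 -1" --pt "0 0 -0.004 -0.67 -1" --pt "0 0 -0.0056 -1 -1"

```text
clock: 28.12
position: [0.6642, 0.1824, 0.2332]
ee_rot: [-0.416, 0.91, -0.0, -0.001]
ft_force: [-3.4, -2.4, 1.2]
grip_width: 0.456
grasp_force: 60.5
```

>>> carry_out --pt "0 0 -0.015 0 -1" --pt "0 0 -0.03 0 -1" --pt "0 0 -0.045 0 -1" --pt "0 0 -0.045 0 -1"

```text
clock: 28.62
position: [0.6646, 0.1826, 0.2403]
ee_rot: [-0.412, 0.911, -0.0, -0.0]
ft_force: [-3.9, -4.3, -0.6]
grip_width: 0.454
grasp_force: 60.8
```

>>> carry_out --pt "0 0 -0.1 0 -1" --pt "0 0 -0.2 0 -1" --pt "0 0 -0.3 0 -1" --pt "0 0 -0.45 0 -1" --pt "0 0 -0.55 0 -1" --pt "0 0 -0.55 0 -1"

```text
clock: 29.38
position: [0.6648, 0.1836, 0.3241]
ee_rot: [-0.413, 0.911, 0.0, 0.001]
ft_force: [0.1, -0.3, -1.3]
grip_width: 0.448
grasp_force: 61.1
```

Run:
```python
from h import *
o,M=st(); todo(.5,.36,.32,o,M)
p=camera("side"); X=cloud(p);h=hsv(p);Z=X[...,2]
m=(p["depth"]>0)&(Z>.2)&(Z<.35)&(h[...,0]<20)&(h[...,1]>120)&(np.hypot(X[...,0]-.66,X[...,1]-.18)<.08); print("orange",rng(X[m]))
save(p,"pics/s2.png")
```

```text
t 29.38 tcp [0.6648 0.1836 0.3241] x [-0.659 -0.753 -0.002] z [ 0.002  0.001 -1.   ] q7 [ 0.35  0.8  -1.37  1.1   0.8   1.76  1.68] g 0.448 F [ 0.1 -0.3 -1.3]
move x,y,z fraction: [-0.161  1.601  0.026]
orange ([[0.6259, 0.1502, 0.2555], [0.6459, 0.2032, 0.2929], [0.6986, 0.2242, 0.2976]], 1154)
```

View pics/s2.png

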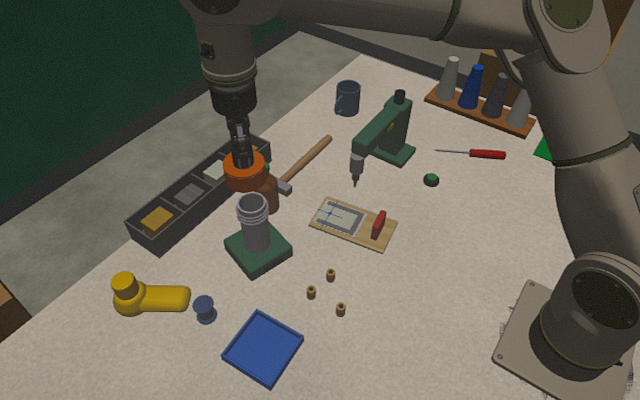

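Side view: the cap hangs in the gripper at (245,170), and the open canister is at (254,215). Carrying it to the tray.

>>> carry_out --pt "-0.05 0.2 0 0.3 -1" --pt "-0.1 0.5 0 0.6 -1" --pt "-0.16 0.8 0 1 -1" --pt "-0.16 0.8 0 1 -1" --pt "-0.16 0.8 0 1 -1"

```text
clock: 30.05
position: [0.5907, 0.2794, 0.3219]
ee_rot: [-0.164, 0.987, -0.001, -0.0]
ft_force: [-0.1, -0.0, -1.7]
grip_width: 0.455
grasp_force: 61.1
```

Run:
```python
from h import *
o,M=st(); todo(.5,.36,.2,o,M)
```

```text
t 30.05 tcp [0.5907 0.2794 0.3219] x [-0.946 -0.323  0.001] z [-0.    -0.001 -1.   ] q7 [ 0.25  0.7  -1.33  1.22  0.68  1.69  0.99] g 0.455 F [-0.1 -0.  -1.7]
move x,y,z fraction: [0.398 0.705 0.812]
```

>>> carry_out --pt "0.15 0.25 0 0.3 -1" --pt "0.3 0.5 0 0.6 -1" --pt "0.4 0.705 0.2 1 -1" --pt "0.4 0.705 0.5 1 -1" --pt "0.4 0.705 0.8 1 -1" --pt "0.4 0.705 0.8 1 -1"

```text
clock: 30.8
position: [0.4996, 0.3583, 0.1993]
ee_rot: [0.098, 0.995, -0.002, -0.002]
ft_force: [-0.3, -0.1, -1.3]
grip_width: 0.452
grasp_force: 61.3
```

Run:
```python
from h import *
o,M=st(); todo(.5,.36,.0775,o,M)
p=camera("wrist"); X=cloud(p);h=hsv(p);Z=X[...,2]; H,S=h[...,0],h[...,1]
m=(p["depth"]>0)&(np.hypot(X[...,0]-.5,X[...,1]-.36)<.12)&(H>100)&(H<125)&(S>100)&(Z>-.02)&(Z<.04); print(rng(X[m]),cv2.minAreaRect(X[m][:,:2].astype(np.float32)*1000))
m=(p["depth"]>0)&(Z>.1)&(Z<.3)&(H<20)&(S>120); print(rng(X[m]))
```

```text
t 30.8 tcp [0.4996 0.3583 0.1993] x [-0.981  0.195  0.004] z [-0.004 -0.004 -1.   ] q7 [ 0.15  0.66 -1.22  1.51  0.62  1.41  0.27] g 0.452 F [-0.3 -0.1 -1.3]
move x,y,z fraction: [-0.003  0.015  0.812]
([[0.4404, 0.3015, 0.0038], [0.4657, 0.3747, 0.0055], [0.5244, 0.4188, 0.0229]], 4831) ((496.6846008300781, 360.14569091796875), (112.13423919677734, 118.4947738647461), 4.1436920166015625)
([[0.4611, 0.3223, 0.1667], [0.4795, 0.3636, 0.1717], [0.5016, 0.3959, 0.2724]], 6579)
```

>>> carry_out --pt "0 0.01 0.3 0 -1" --pt "0 0.01 0.6 0 -1" --pt "0 0.01 0.75 0 -1" --pt "0 0.01 0.8 0 -1" --pt "0 0.01 0.815 0 -1" --pt "0 0.01 0.825 0 -1" --pt "0 0.01 0.825 0 -1"

```text
clock: 31.72
position: [0.5, 0.3626, 0.0796]
ee_rot: [0.098, 0.995, 0.0, 0.0]
ft_force: [-0.3, 0.2, -1.1]
grip_width: 0.449
grasp_force: 61.3
```

>>> carry_out --pt "0 0 0.01 0 -1" --pt "0 0 0.02 0 -1" --pt "0 0 0.03 0 -1" --pt "0 0 0.03 0 -1"

```text
clock: 32.22
position: [0.4999, 0.3622, 0.0751]
ee_rot: [0.098, 0.995, -0.0, 0.0]
ft_force: [-0.6, -3.3, 7.5]
grip_width: 0.448
grasp_force: 62.5
```

>>> carry_out --pt "0 0 0 0 0.6" --pt "0 0 0 0 0.6" --pt "0 0 0 0 0.6" --pt "0 0 0 0 0.6" --pt "0 0 -0.3 0 0.6" --pt "0 0 -0.6 0 0.6" --pt "0 0 -1 0 0.6" --pt "0 0 -1 0 0.6"

```text
clock: 33.22
position: [0.5004, 0.3641, 0.2289]
ee_rot: [0.097, 0.995, 0.002, 0.002]
ft_force: [0.4, 1.5, -0.8]
grip_width: 0.798
grasp_force: 0.0
```

```bash
cat >> h.py <<'E'
def capchk(p):
    X=cloud(p);h=hsv(p);Z=X[...,2]
    m=(p["depth"]>0)&(Z>.03)&(Z<.06)&(h[...,0]<20)&(h[...,1]>120)&(np.hypot(X[...,0]-.5,X[...,1]-.36)<.08); print("cap",rng(X[m]),cv2.minEnclosingCircle(X[m][:,:2].astype(np.float32)*1000))
def mouth(p):
    X=cloud(p);Z=X[...,2]
    m=(p["depth"]>0)&(Z>.172)&(Z<.19)&(np.hypot(X[...,0]-.664,X[...,1]-.18)<.05)&(hsv(p)[...,1]<90)
    print("mouth",m.sum()); 
    if m.sum()>30: print(rng(X[m]),cv2.minEnclosingCircle(X[m][:,:2].astype(np.float32)*1000))
E
python3 - <<'E'
from h import *
o,M=st()
for n in ["side","top","wrist"]:
    p=camera(n); print(n); capchk(p); mouth(p); carts(p,None,(.33,.62,.05,.29))
E
```

```text
t 33.23 tcp [0.5004 0.3641 0.2289] x [-0.981  0.194 -0.004] z [ 0.005  0.004 -1.   ] q7 [ 0.15  0.64 -1.24  1.47  0.6   1.45  0.28] g 0.798 F [ 0.4  1.5 -0.8]
side
cap ([[0.4623, 0.3257, 0.0362], [0.4867, 0.3747, 0.0464], [0.5372, 0.4002, 0.0498]], 815) ((500.2872314453125, 361.5470886230469), 40.45225524902344)
mouth 1
blob [330. 274.] 77 ([[0.4743, 0.1332, 0.0133], [0.4803, 0.1449, 0.0278], [0.4917, 0.1526, 0.0325]], 77)
blob [311. 291.] 75 ([[0.4843, 0.1945, 0.0125], [0.4909, 0.2071, 0.0273], [0.5017, 0.2136, 0.0315]], 75)
blob [340. 308.] 84 ([[0.4087, 0.1924, 0.0133], [0.417, 0.2054, 0.0276], [0.4264, 0.2105, 0.0321]], 84)
top
cap ([[0.4856, 0.3173, 0.0336], [0.5188, 0.3366, 0.0456], [0.5377, 0.3805, 0.0511]], 294) ((505.12646484375, 353.0980224609375), 39.943092346191406)
mouth 185
([[0.6342, 0.1468, 0.1722], [0.6643, 0.1737, 0.1788], [0.6933, 0.2047, 0.1824]], 185) ((665.07666015625, 175.02725219726562), 32.444732666015625)
blob [258. 246.] 43 ([[0.4857, 0.19, 0.0189], [0.4927, 0.1973, 0.0288], [0.5017, 0.2069, 0.0314]], 43)
blob [281. 253.] 41 ([[0.474, 0.1292, 0.0226], [0.4819, 0.1368, 0.0294], [0.4919, 0.1475, 0.0319]], 41)
blob [256. 275.] 32 ([[0.4116, 0.1873, 0.0166], [0.4208, 0.1921, 0.0283], [0.427, 0.2032, 0.0312]], 32)
wrist
cap ([[0.4622, 0.3259, 0.0434], [0.4881, 0.3653, 0.0472], [0.5366, 0.398, 0.049]], 2491) ((500.54052734375, 362.594482421875), 41.25727462768555)
mouth 0
blob [171. 139.] 284 ([[0.4095, 0.1938, 0.0144], [0.4181, 0.2064, 0.0297], [0.4269, 0.2119, 0.0316]], 284)
blob [195. 201.] 254 ([[0.4838, 0.1964, 0.0145], [0.4916, 0.2087, 0.0296], [0.5018, 0.2146, 0.0315]], 254)
blob [144. 202.] 287 ([[0.4742, 0.1347, 0.0136], [0.4819, 0.1489, 0.0294], [0.4914, 0.1534, 0.0313]], 287)
```

>>> carry_out --pt "-0.05 -0.3 0 0 0.2" --pt "-0.1 -0.6 0 0 0.2" --pt "-0.157 -0.9 0.3 0 0.2" --pt "-0.157 -0.95 0.6 0 0.2" --pt "-0.157 -0.95 0.9 0 0.2" --pt "-0.157 -0.95 0.9 0 0.2" --pt "-0.157 -0.95 0.9 0 0.2"

```text
clock: 34.25
position: [0.4952, 0.2187, 0.0904]
ee_rot: [0.097, 0.995, 0.0, 0.0]
ft_force: [0.1, -0.3, 0.6]
grip_width: 0.6
grasp_force: 0.0
```

Run:
```python
from h import *
o,M=st()
p=camera("wrist"); carts(p,None,(.33,.62,.05,.29)); save(p,"pics/w3.png")
todo(.493,.205,.037,o,M)
```

```text
t 34.25 tcp [0.4952 0.2187 0.0904] x [-0.981  0.193 -0.   ] z [ 0.     0.001 -1.   ] q7 [ 0.46  0.64 -1.22  1.82  0.66  1.17  0.4 ] g 0.6 F [ 0.1 -0.3  0.6]
blob [274. 117.] 690 ([[0.4094, 0.1929, 0.0172], [0.4184, 0.2037, 0.0301], [0.4271, 0.2114, 0.0316]], 690)
blob [302. 222.] 594 ([[0.4837, 0.1957, 0.015], [0.4899, 0.2055, 0.03], [0.5019, 0.2138, 0.0315]], 594)
blob [217. 224.] 652 ([[0.4736, 0.1345, 0.0138], [0.4809, 0.1466, 0.0298], [0.4918, 0.153, 0.0315]], 652)
move x,y,z fraction: [-0.004 -0.093  0.356]
```

View pics/w3.png

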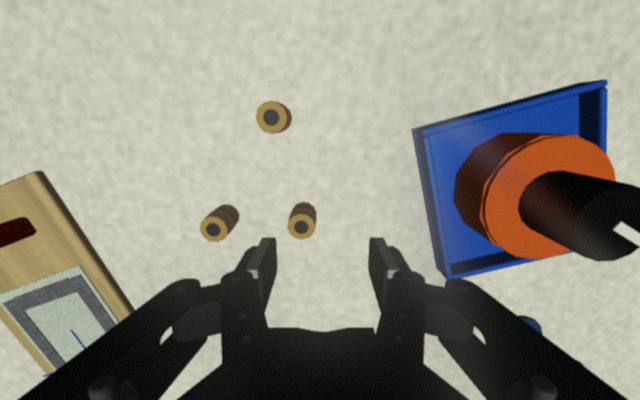

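Wrist view: cartridge tops at (300,228), (214,228), (270,117). The cap sits upright in the tray. Grasping the (300,228) one.

>>> carry_out --pt "-0.004 -0.093 0 0 0.2" --pt "-0.004 -0.093 0.15 0 0.2" --pt "-0.004 -0.093 0.355 0 0.2" --pt "-0.004 -0.093 0.355 0 0.2" --pt "-0.004 -0.093 0.355 0 -1" --pt "-0.004 -0.093 0.355 0 -1" --pt "-0.004 -0.093 0.355 0 -1" --pt "-0.004 -0.093 0.355 0 -1" --force 40

```text
clock: 35.3
position: [0.4936, 0.2048, 0.0373]
ee_rot: [0.098, 0.995, 0.0, 0.001]
ft_force: [-1.4, 0.9, 6.9]
grip_width: 0.207
grasp_force: 39.0
```

>>> carry_out --pt "0 0 -0.3 0 -1" --pt "0 0 -0.6 0 -1" --pt "0 0 -0.95 0 -1" --pt "0 0 -0.95 0 -1" --pt "0 0 -0.95 0 -1"

```text
clock: 35.92
position: [0.4929, 0.2037, 0.1783]
ee_rot: [0.098, 0.995, -0.0, 0.0]
ft_force: [0.2, -0.4, -0.3]
grip_width: 0.207
grasp_force: 39.2
```

>>> carry_out --pt "0 0 -0.25 0 -1" --pt "0 0 -0.32 0 -1" --pt "0 0 -0.32 0 -1"

```text
clock: 36.3
position: [0.4929, 0.2039, 0.226]
ee_rot: [0.098, 0.995, -0.0, -0.0]
ft_force: [-0.3, 0.2, -1.7]
grip_width: 0.214
grasp_force: 39.2
```

Run:
```python
from h import *
o,M=st(); todo(.6647,.1825,.235,o,M)
p=camera("wrist"); mouth(p)
```

```text
t 36.3 tcp [0.4929 0.2039 0.226 ] x [-0.981  0.194  0.   ] z [-0. -0. -1.] q7 [ 0.62  0.49 -1.38  1.69  0.49  1.37  0.53] g 0.214 F [-0.3  0.2 -1.7]
move x,y,z fraction: [-1.151  0.082 -0.06 ]
mouth 0
```

>>> carry_out --pt "-0.2 0.02 -0.08 0 -1" --pt "-0.45 0.04 -0.1 0 -1" --pt "-0.7 0.05 -0.1 0 -1" --pt "-0.7 0.05 -0.1 0 -1"

```text
clock: 36.85
position: [0.5989, 0.1897, 0.2389]
ee_rot: [0.099, 0.995, -0.0, -0.001]
ft_force: [-0.7, 0.5, -1.2]
grip_width: 0.212
grasp_force: 39.3
```

>>> carry_out --pt "-0.25 0.02 0 0 -1" --pt "-0.45 0.032 0 0 -1" --pt "-0.45 0.032 0 0 -1" --pt "-0.45 0.032 0 0 -1"

```text
clock: 37.35
position: [0.6634, 0.1835, 0.2408]
ee_rot: [0.097, 0.995, -0.0, -0.001]
ft_force: [-0.5, 0.7, -0.2]
grip_width: 0.215
grasp_force: 39.4
```

Run:
```python
from h import *
o,M=st(); todo(.6647,.1825,.207,o,M)
p=camera("wrist"); mouth(p); save(p,"pics/w4.png")
```

```text
t 37.35 tcp [0.6634 0.1835 0.2408] x [-0.981  0.193  0.001] z [-0.001 -0.    -1.   ] q7 [ 0.34  0.75 -1.16  1.24  0.67  1.55  0.66] g 0.215 F [-0.5  0.7 -0.2]
move x,y,z fraction: [-0.01  -0.005  0.225]
mouth 1180
([[0.6345, 0.1523, 0.1727], [0.6475, 0.1859, 0.18], [0.6786, 0.2102, 0.1814]], 1180) ((664.6412963867188, 179.39273071289062), 32.38176727294922)
```

View pics/w4.png

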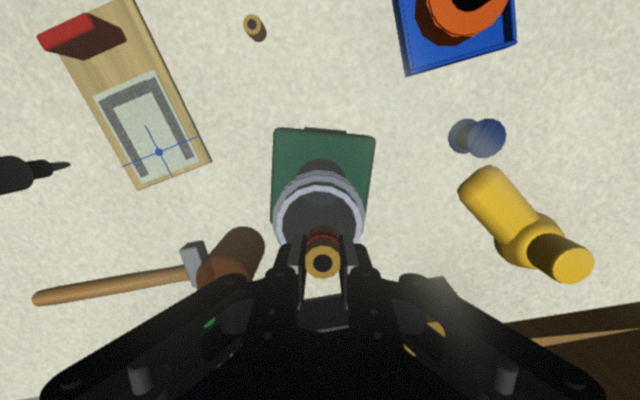

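Wrist view: the cartridge is held at (322,262) over the canister mouth (318,215). Lowering and releasing it.

>>> carry_out --pt "-0.01 -0.01 0.12 0 -1" --pt "-0.01 -0.01 0.225 0 -1" --pt "-0.01 -0.01 0.225 0 -1" --pt "-0.01 -0.01 0.225 0 -0.1" --pt "-0.01 -0.01 0.225 0 -0.1" --pt "-0.01 -0.01 0.225 0 -0.1" --pt "-0.01 -0.01 0 0 -0.1" --pt "-0.01 -0.01 0 0 -0.1"

```text
clock: 38.4
position: [0.6664, 0.1818, 0.2445]
ee_rot: [0.098, 0.995, 0.001, 0.002]
ft_force: [-0.2, 0.0, 0.5]
grip_width: 0.452
grasp_force: 0.0
```

>>> carry_out --pt "0.3 -0.05 0 0 0.2" --pt "0.6 -0.12 0 0 0.2" --pt "0.9 -0.2 0 0 0.2" --pt "0.9 -0.2 0 0 0.2"

```text
clock: 38.9
position: [0.5248, 0.1776, 0.2411]
ee_rot: [0.097, 0.995, -0.002, 0.0]
ft_force: [0.8, -0.6, -0.0]
grip_width: 0.595
grasp_force: 0.0
```

Run:
```python
from h import *
o,M=st()
p=camera("wrist"); mouth(p); carts(p,None,(.33,.62,.05,.29))
p=camera("side"); capchk(p); carts(p,None,(.33,.62,.05,.29))
todo(.483,.144,.1,o,M)
```

```text
t 38.9 tcp [0.5248 0.1776 0.2411] x [-0.981  0.192 -0.   ] z [-0.    -0.003 -1.   ] q7 [ 0.62  0.52 -1.35  1.62  0.51  1.42  0.6 ] g 0.595 F [ 0.8 -0.6 -0. ]
mouth 0
blob [325.  85.] 220 ([[0.41, 0.1925, 0.0174], [0.4194, 0.2014, 0.0301], [0.4274, 0.2099, 0.0316]], 220)
blob [289. 151.] 187 ([[0.4747, 0.1346, 0.0188], [0.4826, 0.1452, 0.0301], [0.4919, 0.1528, 0.0317]], 187)
cap ([[0.4622, 0.3255, 0.0356], [0.487, 0.3746, 0.0463], [0.5366, 0.4005, 0.0499]], 809) ((499.92578125, 361.6314697265625), 40.99723815917969)
blob [330. 274.] 73 ([[0.4744, 0.1338, 0.013], [0.4803, 0.1455, 0.0274], [0.4909, 0.1527, 0.0314]], 73)
blob [340. 308.] 86 ([[0.409, 0.1927, 0.0127], [0.4168, 0.2055, 0.0282], [0.4261, 0.2107, 0.0319]], 86)
move x,y,z fraction: [ 0.231 -0.271  0.942]
```

>>> carry_out --pt "0.23 -0.27 0.2 0 0.2" --pt "0.23 -0.27 0.6 0 0.2" --pt "0.23 -0.27 0.94 0 0.2" --pt "0.23 -0.27 0.94 0 0.2" --pt "0.23 -0.27 0.94 0 0.2"

```text
clock: 39.62
position: [0.4869, 0.1459, 0.1024]
ee_rot: [0.097, 0.995, 0.001, 0.001]
ft_force: [0.4, -0.2, 0.7]
grip_width: 0.599
grasp_force: 0.0
```

Run:
```python
from h import *
o,M=st()
p=camera("wrist"); carts(p,None,(.33,.62,.05,.29))
todo(.4833,.144,.037,o,M)
```

```text
t 39.62 tcp [0.4869 0.1459 0.1024] x [-0.981  0.194 -0.001] z [ 0.002  0.002 -1.   ] q7 [ 0.66  0.55 -1.26  1.89  0.58  1.14  0.56] g 0.599 F [ 0.4 -0.2  0.7]
blob [380. 108.] 611 ([[0.4092, 0.1917, 0.0162], [0.4177, 0.1985, 0.0301], [0.4267, 0.2097, 0.0315]], 611)
blob [317. 211.] 536 ([[0.4734, 0.1343, 0.0146], [0.4796, 0.1437, 0.0299], [0.4917, 0.1522, 0.0314]], 536)
move x,y,z fraction: [ 0.022 -0.018  0.436]
```

>>> carry_out --pt "0.027 -0.02 0 0 0.2" --pt "0.027 -0.02 0.2 0 0.2" --pt "0.027 -0.02 0.435 0 0.2" --pt "0.027 -0.02 0.435 0 0.2" --pt "0.027 -0.02 0.435 0 -1" --pt "0.027 -0.02 0.435 0 -1" --pt "0.027 -0.02 0.435 0 -1" --pt "0.027 -0.02 0.435 0 -1"

```text
clock: 40.67
position: [0.4822, 0.1428, 0.0371]
ee_rot: [0.098, 0.995, 0.0, 0.001]
ft_force: [-1.0, -0.7, 7.8]
grip_width: 0.216
grasp_force: 38.8
```

>>> carry_out --pt "0 0 -0.3 0 -1" --pt "0 0 -0.6 0 -1" --pt "0 0 -0.95 0 -1" --pt "0 0 -0.95 0 -1"

```text
clock: 41.18
position: [0.483, 0.1436, 0.1821]
ee_rot: [0.098, 0.995, 0.001, 0.003]
ft_force: [-0.4, -1.4, -1.2]
grip_width: 0.21
grasp_force: 39.3
```

>>> carry_out --pt "0 0 -0.25 0 -1" --pt "-0.15 0.1 -0.41 0 -1" --pt "-0.4 0.2 -0.41 0 -1" --pt "-0.7 0.3 -0.41 0 -1" --pt "-0.7 0.3 -0.41 0 -1"

```text
clock: 41.8
position: [0.5946, 0.1665, 0.2381]
ee_rot: [0.098, 0.995, 0.001, -0.001]
ft_force: [-0.8, 0.0, -0.9]
grip_width: 0.215
grasp_force: 39.4
```

Run:
```python
from h import *
o,M=st(); todo(.6647,.1825,.24,o,M)
```

```text
t 41.8 tcp [0.5946 0.1665 0.2381] x [-0.981  0.195  0.002] z [-0.001  0.001 -1.   ] q7 [ 0.49  0.61 -1.21  1.46  0.57  1.46  0.65] g 0.215 F [-0.8  0.  -0.9]
move x,y,z fraction: [-0.438  0.196 -0.013]
```

>>> carry_out --pt "-0.22 0.1 -0.01 0 -1" --pt "-0.435 0.195 -0.01 0 -1" --pt "-0.435 0.195 -0.01 0 -1" --pt "-0.435 0.195 -0.01 0 -1"

```text
clock: 42.3
position: [0.6617, 0.1827, 0.241]
ee_rot: [0.097, 0.995, 0.0, -0.0]
ft_force: [-1.0, -1.2, 0.2]
grip_width: 0.214
grasp_force: 39.5
```

Run:
```python
from h import *
o,M=st(); todo(.6647,.1825,.207,o,M)
```

```text
t 42.3 tcp [0.6617 0.1827 0.241 ] x [-0.981  0.193  0.   ] z [-0.  0. -1.] q7 [ 0.33  0.73 -1.13  1.25  0.64  1.54  0.68] g 0.214 F [-1.  -1.2  0.2]
move x,y,z fraction: [-0.02   0.003  0.227]
```

>>> carry_out --pt "-0.018 0 0.12 0 -1" --pt "-0.018 0 0.225 0 -1" --pt "-0.018 0 0.225 0 -1" --pt "-0.018 0 0.225 0 -0.1" --pt "-0.018 0 0.225 0 -0.1" --pt "-0.018 0 0.225 0 -0.1" --pt "-0.018 0 0 0 -0.1" --pt "-0.018 0 0 0 -0.1"

```text
clock: 43.3
position: [0.666, 0.1827, 0.2437]
ee_rot: [0.098, 0.995, 0.001, 0.002]
ft_force: [0.6, 0.6, 0.6]
grip_width: 0.447
grasp_force: 0.0
```

>>> carry_out --pt "0.3 -0.05 0 0 0.2" --pt "0.6 -0.12 0 0 0.2" --pt "0.95 -0.2 0 0 0.2" --pt "0.95 -0.2 0 0 0.2"

```text
clock: 43.8
position: [0.5163, 0.18, 0.24]
ee_rot: [0.096, 0.995, -0.002, -0.0]
ft_force: [1.1, 0.6, 0.6]
grip_width: 0.603
grasp_force: 0.0
```

Run:
```python
from h import *
o,M=st()
p=camera("wrist"); mouth(p); carts(p,None,(.33,.62,.05,.29))
p=camera("side"); carts(p,None,(.33,.62,.05,.29)); save(p,"pics/s5.png")
todo(.418,.202,.1,o,M)
```

```text
t 43.8 tcp [0.5163 0.18   0.24  ] x [-0.981  0.192 -0.   ] z [-0.001 -0.004 -1.   ] q7 [ 0.61  0.47 -1.32  1.64  0.47  1.4   0.62] g 0.603 F [1.1 0.6 0.6]
mouth 0
blob [325.  93.] 206 ([[0.4099, 0.1929, 0.0176], [0.4194, 0.2014, 0.03], [0.4274, 0.2103, 0.0322]], 206)
blob [340. 308.] 82 ([[0.4087, 0.1926, 0.0126], [0.417, 0.2054, 0.0281], [0.4258, 0.2111, 0.0324]], 82)
move x,y,z fraction: [0.671 0.022 0.933]
```

View pics/s5.png

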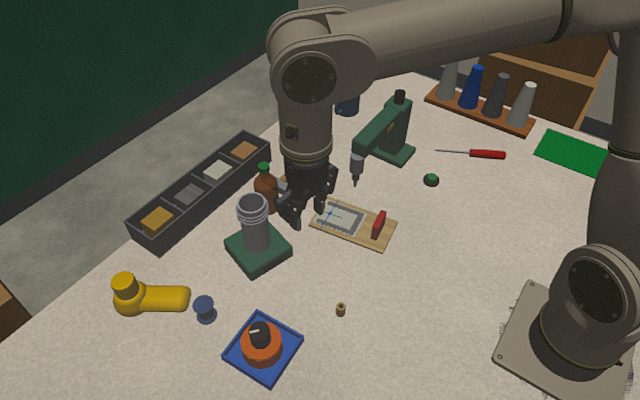

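Side view: one cartridge left at (341,309), and the cap is upright in the tray (261,344).

>>> carry_out --pt "0.3 0.01 0.2 0 0.2" --pt "0.55 0.02 0.6 0 0.2" --pt "0.67 0.02 0.93 0 0.2" --pt "0.67 0.02 0.93 0 0.2" --pt "0.67 0.02 0.93 0 0.2"

```text
clock: 44.52
position: [0.4234, 0.2033, 0.1027]
ee_rot: [0.098, 0.995, 0.001, 0.001]
ft_force: [1.0, 1.2, 0.7]
grip_width: 0.598
grasp_force: 0.0
```

Run:
```python
from h import *
o,M=st()
p=camera("wrist"); carts(p,None,(.33,.62,.05,.29))
todo(.418,.2015,.037,o,M)
```

```text
t 44.52 tcp [0.4234 0.2033 0.1027] x [-0.981  0.195 -0.001] z [ 0.001  0.002 -1.   ] q7 [ 0.59  0.45 -1.3   1.98  0.49  1.08  0.45] g 0.598 F [1.  1.2 0.7]
blob [318. 208.] 532 ([[0.4078, 0.1928, 0.0149], [0.4141, 0.2022, 0.03], [0.426, 0.2108, 0.0315]], 532)
move x,y,z fraction: [ 0.034 -0.02   0.438]
```

>>> carry_out --pt "0.039 -0.018 0 0 0.2" --pt "0.039 -0.018 0.2 0 0.2" --pt "0.039 -0.018 0.437 0 0.2" --pt "0.039 -0.018 0.437 0 0.2" --pt "0.039 -0.018 0.437 0 -1" --pt "0.039 -0.018 0.437 0 -1" --pt "0.039 -0.018 0.437 0 -1" --pt "0.039 -0.018 0.437 0 -1"

```text
clock: 45.58
position: [0.4164, 0.2014, 0.0374]
ee_rot: [0.098, 0.995, 0.0, 0.001]
ft_force: [-1.5, 0.2, 8.5]
grip_width: 0.218
grasp_force: 38.8
```

>>> carry_out --pt "0 0 -0.3 0 -1" --pt "0 0 -0.6 0 -1" --pt "0 0 -0.95 0 -1" --pt "0 0 -0.95 0 -1"

```text
clock: 46.08
position: [0.4172, 0.202, 0.1821]
ee_rot: [0.098, 0.995, 0.0, 0.003]
ft_force: [-0.1, 0.6, -1.1]
grip_width: 0.208
grasp_force: 39.3
```

>>> carry_out --pt "0 0 -0.25 0 -1" --pt "-0.3 0.04 -0.41 0 -1" --pt "-0.6 0.08 -0.41 0 -1" --pt "-0.9 0.1 -0.41 0 -1" --pt "-0.9 0.1 -0.41 0 -1"

```text
clock: 46.7
position: [0.5529, 0.1883, 0.2385]
ee_rot: [0.099, 0.995, 0.0, -0.001]
ft_force: [-0.4, 0.4, -0.8]
grip_width: 0.211
grasp_force: 39.4
```

Run:
```python
from h import *
o,M=st(); todo(.6647,.1825,.24,o,M)
```

```text
t 46.7 tcp [0.5529 0.1883 0.2385] x [-0.98   0.197  0.002] z [-0.002  0.001 -1.   ] q7 [ 0.48  0.51 -1.19  1.55  0.47  1.41  0.63] g 0.211 F [-0.4  0.4 -0.8]
move x,y,z fraction: [-0.739  0.109 -0.011]
```

>>> carry_out --pt "-0.3 0.05 -0.01 0 -1" --pt "-0.6 0.09 -0.01 0 -1" --pt "-0.735 0.109 -0.01 0 -1" --pt "-0.735 0.109 -0.01 0 -1" --pt "-0.735 0.109 -0.01 0 -1"

```text
clock: 47.32
position: [0.661, 0.1848, 0.2416]
ee_rot: [0.097, 0.995, 0.0, -0.0]
ft_force: [-0.5, -0.6, -0.5]
grip_width: 0.214
grasp_force: 39.5
```

Run:
```python
from h import *
o,M=st(); todo(.6647,.1825,.207,o,M)
```

```text
t 47.33 tcp [0.661  0.1848 0.2416] x [-0.981  0.193  0.   ] z [-0.  0. -1.] q7 [ 0.31  0.7  -1.07  1.25  0.6   1.52  0.7 ] g 0.214 F [-0.5 -0.6 -0.5]
move x,y,z fraction: [-0.027 -0.01   0.23 ]
```

>>> carry_out --pt "-0.025 -0.01 0.12 0 -1" --pt "-0.025 -0.01 0.228 0 -1" --pt "-0.025 -0.01 0.228 0 -1" --pt "-0.025 -0.01 0.228 0 -0.1" --pt "-0.025 -0.01 0.228 0 -0.1" --pt "-0.025 -0.01 0.228 0 -0.1" --pt "-0.025 -0.01 0 0 -0.1" --pt "-0.025 -0.01 0 0 -0.1"

```text
clock: 48.32
position: [0.6662, 0.1828, 0.2443]
ee_rot: [0.098, 0.995, 0.001, 0.002]
ft_force: [-0.4, 0.1, 0.0]
grip_width: 0.447
grasp_force: 0.0
```

>>> carry_out --pt "0.3 -0.2 -0.1 0 0" --pt "0.6 -0.4 -0.2 0 0" --pt "0.9 -0.7 -0.2 0 0" --pt "0.9 -0.7 -0.2 0 0" --pt "0.9 -0.7 -0.2 0 0"

```text
clock: 48.95
position: [0.5128, 0.1045, 0.2713]
ee_rot: [0.098, 0.995, -0.001, 0.0]
ft_force: [0.3, 0.2, 0.3]
grip_width: 0.498
grasp_force: 0.0
```

Run:
```python
from h import *
o,M=st()
for n in ["wrist","top","side"]:
    p=camera(n); print(n); save(p,f"pics/{n}6.png"); X=cloud(p); Z=X[...,2]; h=hsv(p); H,S=h[...,0],h[...,1]
    carts(p,X,(.3,.75,-.35,.5))
    m=(p["depth"]>0)&(np.hypot(X[...,0]-.6647,X[...,1]-.18)<.026); print("in bore",rng(X[m]) if m.sum()>5 else m.sum())
    m=(p["depth"]>0)&(Z>.05)&(Z<.064)&((H<8)|(H>172))&(S>100)&(np.hypot(X[...,0]-.46,X[...,1]+.035)<.12); 
    if m.sum()>5: print("grip",cv2.minAreaRect(X[m][:,:2].astype(np.float32)*1000))
```

```text
t 48.95 tcp [0.5128 0.1045 0.2713] x [-0.981  0.196 -0.001] z [ 0.001 -0.001 -1.   ] q7 [ 0.81  0.34 -1.31  1.65  0.33  1.4   0.83] g 0.498 F [0.3 0.2 0.3]
wrist
blob [494. 121.] 780 ([[0.4615, 0.321, 0.0132], [0.4851, 0.3267, 0.0329], [0.5338, 0.3535, 0.0445]], 780)
blob [232. 150.] 103 ([[0.451, -0.0074, 0.0132], [0.458, -0.0045, 0.0298], [0.4662, -0.0033, 0.0443]], 103)
blob [536. 273.] 1796 ([[0.6899, 0.3545, 0.0161], [0.7182, 0.3833, 0.0326], [0.7487, 0.4276, 0.0362]], 1796)
blob [320. 306.] 452 ([[0.7091, 0.034, 0.0129], [0.713, 0.0617, 0.0294], [0.7289, 0.0836, 0.0441]], 452)
blob [223. 335.] 44 ([[0.7461, -0.1172, 0.0122], [0.7478, -0.1101, 0.0174], [0.7494, -0.1029, 0.0212]], 44)
in bore ([[0.6876, 0.1702, 0.1381], [0.6898, 0.1801, 0.166], [0.6906, 0.1896, 0.1802]], 340)
grip ((463.0755310058594, -33.16374969482422), (14.423099517822266, 59.3067741394043), 9.20868968963623)
top
blob [201. 155.] 510 ([[0.69, 0.3511, 0.0189], [0.7224, 0.3835, 0.0318], [0.7489, 0.4265, 0.0371]], 510)
blob [366. 163.] 12 ([[0.7484, -0.0764, 0.0158], [0.7492, -0.0621, 0.018], [0.7499, -0.05, 0.02
[... 868 characters left out ...]
768524169922), (14.477071762084961, 46.85153579711914), 11.435696601867676)
side
blob [273. 205.] 87 ([[0.7103, 0.0409, 0.0139], [0.7125, 0.0611, 0.0271], [0.7185, 0.0737, 0.0441]], 87)
blob [376. 232.] 91 ([[0.4517, -0.058, 0.0143], [0.4571, -0.0072, 0.0278], [0.4667, -0.004, 0.0438]], 91)
blob [171. 299.] 890 ([[0.6897, 0.3587, 0.0152], [0.7207, 0.3963, 0.0317], [0.7489, 0.4349, 0.0369]], 890)
blob [264. 358.] 303 ([[0.4606, 0.3409, 0.0135], [0.471, 0.387, 0.0313], [0.5121, 0.402, 0.0447]], 303)
in bore ([[0.6433, 0.1542, 0.1311], [0.6767, 0.1612, 0.1605], [0.69, 0.1921, 0.1804]], 91)
grip ((462.4609680175781, -33.85792541503906), (13.578539848327637, 58.94942092895508), 8.751152038574219)
```

View pics/wrist6.png

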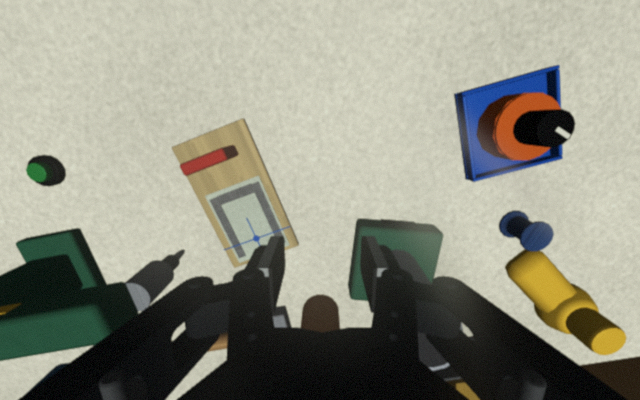

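Wrist view: no loose cartridges remain. The board's grip is at (210,159), its cross at (256,239), and the press tip at (182,252). Measuring the cross and tip.

```bash
cat >> h.py <<'E'
def tipcross(p,c=(.59,-.012)):
    X=cloud(p); Z=X[...,2]; h=hsv(p); H,S=h[...,0],h[...,1]; ok=p["depth"]>0
    near=np.hypot(X[...,0]-.583,X[...,1]+.116)<.05
    for a,b in [(.019,.03),(.03,.045),(.057,.083),(.087,.13)]:
        m=ok&near&(Z>a)&(Z<b)&(S<130)
        if m.sum()>3: print("tip",a,rng(X[m]))
    m=ok&(Z>.004)&(Z<.015)&(H>100)&(H<128)&(S>110)&(np.hypot(X[...,0]-c[0],X[...,1]-c[1])<.045)
    v,u=np.nonzero(m)
    if len(v): print("cross px",np.median(u),np.median(v),rng(X[m]))
    m=ok&(Z>.05)&(Z<.064)&((H<8)|(H>172))&(S>100)&(X[...,0]<.5)&(X[...,0]>.4)&(X[...,1]<.05)&(X[...,1]>-.2)
    if m.sum()>5: print("grip",cv2.minAreaRect(X[m][:,:2].astype(np.float32)*1000))
E
python3 - <<'E'
from h import *
for n in ["wrist","side"]:
    p=camera(n); print(n); tipcross(p)
    for q in ["board_spot","press_tip"]: print(q,[(round(b["conf"],2),np.round(b["position"],3)) for b in boxes_of(q,p)])
o,M=st(); todo(.463,-.033,.15,o,M)
E
```

```text
wrist
tip 0.019 ([[0.5806, -0.1182, 0.0237], [0.5825, -0.1162, 0.0271], [0.585, -0.1157, 0.0284]], 7)
tip 0.03 ([[0.5793, -0.1197, 0.0311], [0.5814, -0.1151, 0.0378], [0.5869, -0.1132, 0.0448]], 39)
tip 0.057 ([[0.5738, -0.1204, 0.0573], [0.5786, -0.1104, 0.0656], [0.5906, -0.1082, 0.0744]], 145)
tip 0.087 ([[0.5659, -0.1223, 0.0879], [0.5748, -0.104, 0.1106], [0.5955, -0.1002, 0.1292]], 888)
cross px 254.0 238.0 ([[0.588, -0.017, 0.009], [0.5915, -0.0135, 0.0104], [0.5949, -0.0097, 0.0124]], 23)
grip ((463.2605895996094, -33.575103759765625), (14.441144943237305, 59.102901458740234), 9.566496849060059)
board_spot [(0.82, array([ 0.51 , -0.019,  0.008]))]
press_tip [(0.85, array([ 0.567, -0.187,  0.142]))]
side
tip 0.03 ([[0.5806, -0.1203, 0.0302], [0.5831, -0.1152, 0.0391], [0.5861, -0.1134, 0.0444]], 12)
tip 0.057 ([[0.5754, -0.1197, 0.0577], [0.5805, -0.1118, 0.0661], [0.5929, -0.1086, 0.0755]], 37)
tip 0.087 ([[0.5665, -0.1222, 0.0884], [0.5754, -0.1053, 0.1069], [0.5961, -0.1007, 0.1289]], 159)
cross px 330.0 213.0 ([[0.5862, -0.02, 0.0049], [0.5905, -0.0128, 0.01], [0.5934, 0.0176, 0.0139]], 9)
grip ((461.9984130859375, -32.93437957763672), (13.829181671142578, 60.999114990234375), 9.806527137756348)
board_spot [(0.57, array([ 0.525, -0.018,  0.01 ]))]
press_tip [(0.89, array([ 0.57 , -0.279,  0.145])), (0.15, array([0.643, 0.198, 0.042]))]
t 49.4 tcp [0.5128 0.1058 0.2712] x [-0.981  0.193  0.   ] z [-0.     0.001 -1.   ] q7 [ 0.81  0.34 -1.31  1.65  0.33  1.4   0.84] g 0.498 F [-0.1 -0.1 -0. ]
move x,y,z fraction: [ 0.147 -0.972  0.808]
```

>>> carry_out --pt "0.05 -0.3 0 0.33 0" --pt "0.1 -0.6 0 0.67 0" --pt "0.147 -0.97 0 1 0" --pt "0.147 -0.97 0 1 0"

```text
clock: 49.9
position: [0.4617, -0.039, 0.2712]
ee_rot: [0.358, 0.934, -0.002, 0.0]
ft_force: [0.4, 0.0, 1.0]
grip_width: 0.498
grasp_force: 0.0
```

>>> carry_out --pt "0 0 0.2 0.33 0" --pt "0 0 0.4 0.67 0" --pt "0 0 0.6 1 0" --pt "0 0 0.6 1 0"

```text
clock: 50.4
position: [0.4619, -0.032, 0.18]
ee_rot: [0.58, 0.814, -0.0, -0.002]
ft_force: [-0.3, 1.3, -0.2]
grip_width: 0.497
grasp_force: 0.0
```

>>> carry_out --pt "0 0 0.2 0.31 0" --pt "0 0 0.4 0.31 0" --pt "0 0 0.4 0.31 0" --pt "0 0 0.4 0.31 0"

```text
clock: 50.9
position: [0.4638, -0.0329, 0.123]
ee_rot: [0.645, 0.764, 0.001, 0.001]
ft_force: [0.4, 0.1, 0.8]
grip_width: 0.498
grasp_force: 0.0
```

Run:
```python
from h import *
p=camera("wrist"); tipcross(p)
o,M=st(); todo(.463,-.033,.045,o,M); print(np.degrees(np.arctan2(M[1,1],M[0,1])))
```

```text
tip 0.057 ([[0.5746, -0.1243, 0.0692], [0.5753, -0.1226, 0.0729], [0.5762, -0.1206, 0.0754]], 8)
tip 0.087 ([[0.566, -0.1211, 0.0879], [0.5681, -0.1114, 0.1019], [0.5718, -0.106, 0.1176]], 512)
cross px 468.0 205.0 ([[0.5855, -0.0471, 0.0091], [0.5908, -0.0119, 0.0105], [0.5977, 0.0233, 0.0116]], 164)
grip ((463.390625, -33.35388946533203), (14.543196678161621, 58.98670959472656), 8.918569564819336)
t 50.95 tcp [ 0.4639 -0.0331  0.123 ] x [-0.167  0.986 -0.001] z [ 0.002 -0.    -1.   ] q7 [ 1.02  0.28 -1.14  1.98  0.29  1.06 -0.09] g 0.501 F [-0.5 -0.3  0.3]
move x,y,z fraction: [ 0.002 -0.007  0.52 ]
9.622125324832508
```

>>> carry_out --pt "0 -0.003 0.25 0 0" --pt "0 -0.003 0.505 0 0" --pt "0 -0.003 0.505 0 0" --pt "0 -0.003 0.505 0 -1" --pt "0 -0.003 0.505 0 -1" --pt "0 -0.003 0.505 0 -1" --pt "0 -0.003 0.505 0 -1" --force 35

```text
clock: 51.82
position: [0.4637, -0.0336, 0.0475]
ee_rot: [0.646, 0.763, 0.0, 0.002]
ft_force: [-2.5, 0.9, 10.6]
grip_width: 0.182
grasp_force: 36.6
```

>>> carry_out --pt "-0.07 -0.02 0 0 -1" --pt "-0.17 -0.045 0 0 -1" --pt "-0.27 -0.07 0 0 -1" --pt "-0.37 -0.095 0 0 -1" --pt "-0.47 -0.12 0 0 -1" --pt "-0.57 -0.145 0 0 -1" --pt "-0.64 -0.165 0 0 -1" --pt "-0.677 -0.175 0 0 -1" --pt "-0.677 -0.175 0 0 -1" --pt "-0.677 -0.175 0 0 -1"

```text
clock: 53.08
position: [0.4549, -0.1383, 0.0476]
ee_rot: [0.646, 0.763, 0.001, 0.002]
ft_force: [1.2, 0.6, 6.5]
grip_width: 0.179
grasp_force: 35.9
```

Run:
```python
from h import *
o,M=st()
for n in ["wrist","side"]:
    p=camera(n); print(n); save(p,f"pics/{n}7.png"); tipcross(p,(.583,-.117))
```

```text
t 53.08 tcp [ 0.4549 -0.1383  0.0476] x [-0.165  0.986 -0.002] z [ 0.004 -0.001 -1.   ] q7 [ 1.09  0.42 -1.01  2.02  0.45  0.93  0.02] g 0.179 F [1.2 0.6 6.5]
wrist
tip 0.019 ([[0.5805, -0.121, 0.0242], [0.582, -0.1177, 0.0274], [0.5839, -0.1155, 0.0299]], 70)
tip 0.03 ([[0.5791, -0.1225, 0.0303], [0.5808, -0.1174, 0.0384], [0.5846, -0.1141, 0.0447]], 423)
tip 0.057 ([[0.5734, -0.1266, 0.0576], [0.5757, -0.1165, 0.068], [0.5831, -0.109, 0.0789]], 2461)
tip 0.087 ([[0.565, -0.1317, 0.087], [0.5677, -0.1256, 0.0879], [0.5716, -0.1186, 0.0893]], 143)
cross px 529.0 239.5 ([[0.5531, -0.1567, 0.0089], [0.5831, -0.1182, 0.0103], [0.6056, -0.0757, 0.0115]], 562)
grip ((455.32244873046875, -136.99795532226562), (17.439502716064453, 57.16777801513672), 10.395573616027832)
side
tip 0.03 ([[0.5811, -0.1212, 0.0315], [0.5834, -0.117, 0.0387], [0.5879, -0.1147, 0.0439]], 13)
tip 0.057 ([[0.574, -0.1196, 0.0572], [0.58, -0.1114, 0.0672], [0.5928, -0.1093, 0.0773]], 39)
tip 0.087 ([[0.5674, -0.1228, 0.0886], [0.5767, -0.1056, 0.1087], [0.5971, -0.1004, 0.1283]], 172)
cross px 354.0 190.5 ([[0.5805, -0.1214, 0.0072], [0.5821, -0.1181, 0.011], [0.5854, -0.1135, 0.0118]], 6)
grip ((455.0279235839844, -137.53701782226562), (14.981938362121582, 61.634037017822266), 10.1411771774292)
```

View pics/wrist7.png

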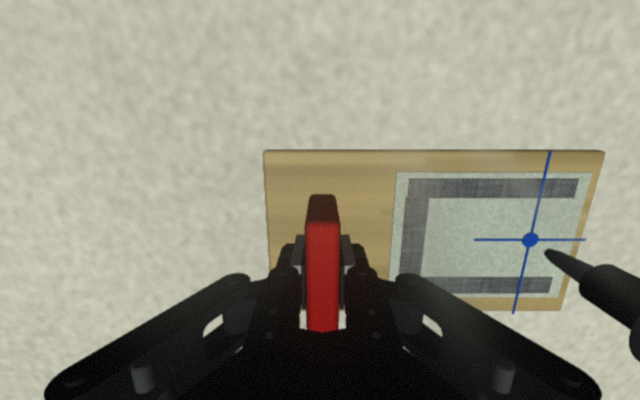

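Run:
```python
from h import *
p=camera("wrist"); R=np.asarray(p["R"]);f=K(p);c=-R.T@p["t"]
def at(u,v,z):
    d=R.T@np.array([(u-p["cx"])/f,(v-p["cy"])/f,1]); return c+d*(z-c[2])/d[2]
print("cross",at(530,240,.009),"tip",at(544.5,249.5,.024))
X=cloud(p);h=hsv(p)
m=(h[...,0]>100)&(h[...,0]<128)&(h[...,1]>110); m[:,:515]=0; m[:,546:]=0; k=cv2.erode(m.astype(np.uint8),np.ones((5,5)))
v,u=np.nonzero(k); print(u.mean(),v.mean(),at(u.mean(),v.mean(),.009),X[v,u].mean(0))
im=cv2.resize(p["img"][200:300,480:600],None,fx=6,fy=6,interpolation=cv2.INTER_NEAREST); cv2.imwrite("pics/crop7.png",im[...,::-1])
```

```text
cross [ 0.58499093 -0.11834603  0.009     ] tip [ 0.58216029 -0.11791784  0.024     ]
529.9692307692308 239.56923076923076 [ 0.58486118 -0.11806777  0.009     ] [ 0.58340698 -0.11755682  0.01063519]
```

View pics/crop7.png

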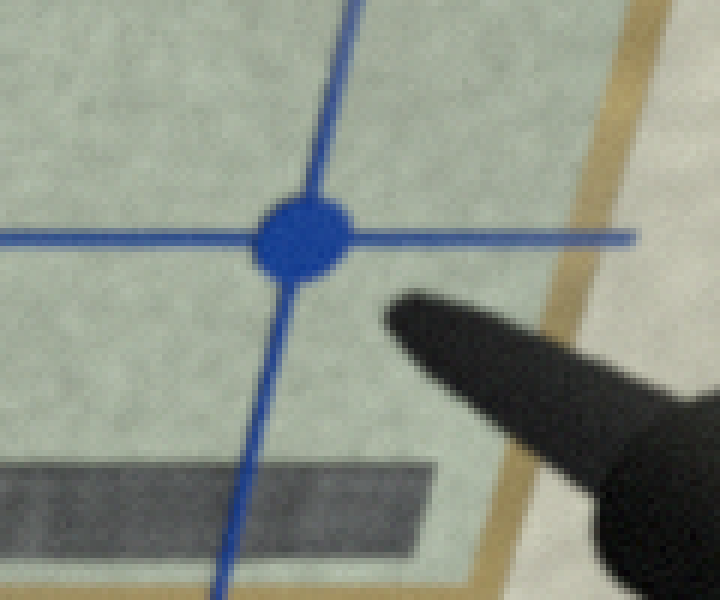

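The crop shows the cross dot at crop pixel (303,240) and the tip end at (392,315). The cross is about 2 mm too far in +x, so I nudge it back and release.

>>> carry_out --pt "0 -0.006 0 0 -1" --pt "0 -0.011 0 0 -1" --pt "0 -0.011 0 0 -1" --pt "0 -0.011 0 0 -0.3" --pt "0 -0.011 0 0 -0.3" --pt "0 -0.011 0 0 -0.3" --pt "0 -0.011 0 0 -0.3" --pt "0 -0.011 -0.15 0 -0.3" --pt "0 -0.011 -0.4 0 -0.3" --pt "0 -0.011 -0.7 0 -0.3" --pt "0 -0.011 -0.7 0 -0.3"

```text
clock: 54.6
position: [0.4532, -0.1386, 0.1532]
ee_rot: [0.646, 0.763, 0.0, 0.002]
ft_force: [-0.3, 0.0, 0.6]
grip_width: 0.349
grasp_force: 0.0
```

```bash
cat >> h.py <<'E'
def verify(p,X=None):
    R=np.asarray(p["R"]);f=K(p);c=-R.T@p["t"]; X=cloud(p); h=hsv(p)
    def at(u,v,z):
        d=R.T@np.array([(u-p["cx"])/f,(v-p["cy"])/f,1]); return np.round(c+d*(z-c[2])/d[2],4)
    near=np.hypot(X[...,0]-.583,X[...,1]+.118)<.02
    m=near&(h[...,0]>100)&(h[...,0]<128)&(h[...,1]>110)&(X[...,2]<.016)
    k=cv2.morphologyEx(m.astype(np.uint8),cv2.MORPH_OPEN,np.ones((3,3))); v,u=np.nonzero(k)
    if len(v): print("dot px",u.mean(),v.mean(),at(u.mean(),v.mean(),.009),X[v,u].mean(0))
    m=near&(X[...,2]>.02)&(X[...,2]<.03); 
    if m.sum(): print("tip",rng(X[m]))
E
python3 - <<'E'
from h import *
o,M=st()
for n in ["wrist","side"]:
    p=camera(n); print(n); save(p,f"pics/{n}8.png"); verify(p); tipcross(p,(.583,-.117))
todo(.434,-.279,.15,o,M)
E
```

```text
t 54.6 tcp [ 0.4532 -0.1386  0.1532] x [-0.165  0.986 -0.003] z [ 0.004 -0.003 -1.   ] q7 [ 1.25  0.24 -1.14  1.93  0.25  1.11  0.17] g 0.349 F [-0.3  0.   0.6]
wrist
dot px 453.1578947368421 194.6315789473684 [ 0.5831 -0.118   0.009 ] [ 0.58224528 -0.11766835  0.01053081]
tip ([[0.581, -0.12, 0.0241], [0.5815, -0.1181, 0.0275], [0.5828, -0.1159, 0.0289]], 9)
tip 0.019 ([[0.581, -0.12, 0.0241], [0.5815, -0.1181, 0.0275], [0.5828, -0.1159, 0.0289]], 9)
tip 0.03 ([[0.5794, -0.1224, 0.0304], [0.5809, -0.1171, 0.0384], [0.5841, -0.114, 0.0443]], 79)
tip 0.057 ([[0.5741, -0.126, 0.0572], [0.5758, -0.1153, 0.0651], [0.5837, -0.1088, 0.0732]], 293)
tip 0.087 ([[0.5661, -0.1317, 0.0881], [0.5691, -0.112, 0.112], [0.5841, -0.1009, 0.1292]], 2630)
cross px 454.0 194.0 ([[0.5761, -0.1222, 0.0088], [0.5812, -0.1164, 0.0104], [0.5866, -0.0807, 0.0116]], 86)
grip ((453.8102111816406, -138.2078857421875), (14.473112106323242, 58.869075775146484), 9.885859489440918)
side
tip ([[0.5827, -0.1201, 0.0259], [0.5863, -0.1171, 0.0289], [0.5868, -0.1167, 0.029]], 3)
tip 0.03 ([[0.581, -0.1209, 0.0311], [0.5841, -0.1164, 0.0385], [0.5874, -0.1138, 0.0436]], 13)
tip 0.057 ([[0.5746, -0.1199, 0.0571], [0.5806, -0.1123, 0.0656], [0.5929, -0.1082, 0.0766]], 40)
tip 0.087 ([[0.5671, -0.1219, 0.0879], [0.5769, -0.1054, 0.1085], [0.5977, -0.1012, 0.1294]], 179)
cross px 355.0 190.0 ([[0.5793, -0.1227, 0.0089], [0.5819, -0.1197, 0.0101], [0.5838, -0.116, 0.0112]], 5)
grip ((453.5576171875, -139.04933166503906), (13.303458213806152, 61.79538345336914), 8.870173454284668)
move x,y,z fraction: [-0.902 -0.28   0.024]
```

View pics/wrist8.png

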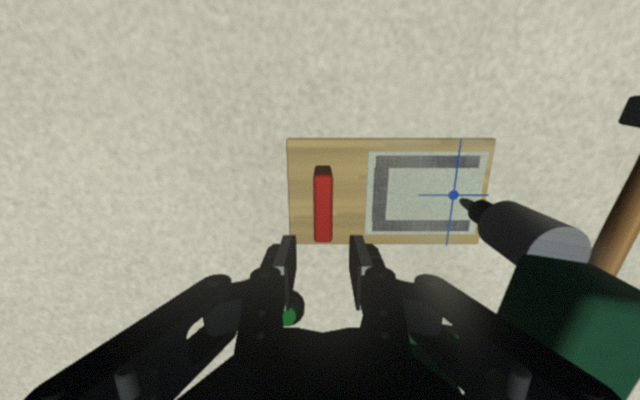

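Wrist view: the cross dot (453,195) is right by the tip end (463,203), and the button shows at (287,316). Measured offset is under 1 mm. Next, the button.

Run:
```python
from h import *
for n in ["wrist","side","top"]:
    p=camera(n); X=cloud(p);h=hsv(p); m=(np.hypot(X[...,0]-.434,X[...,1]+.278)<.04)&(h[...,0]>45)&(h[...,0]<85)&(h[...,1]>90)&(X[...,2]>.015); print(n,rng(X[m]) if m.sum()>3 else 0)
    m=(np.hypot(X[...,0]-.434,X[...,1]+.278)<.04)&(X[...,2]>.006)&(X[...,2]<.06);print(rng(X[m]) if m.sum()>3 else 0)
```

```text
wrist ([[0.4318, -0.2864, 0.0201], [0.439, -0.276, 0.0221], [0.447, -0.2662, 0.0233]], 238)
([[0.4322, -0.2895, 0.0073], [0.4433, -0.2717, 0.0145], [0.455, -0.2571, 0.0231]], 554)
side ([[0.4226, -0.2885, 0.0163], [0.4335, -0.2763, 0.0203], [0.4459, -0.2641, 0.0246]], 54)
([[0.4153, -0.2928, 0.0071], [0.4331, -0.272, 0.0142], [0.4544, -0.2572, 0.0239]], 156)
top 0
0
```

>>> carry_out --pt "-0.3 -0.1 0 0 -1" --pt "-0.6 -0.2 0 0 -1" --pt "-0.9 -0.28 0 0 -1" --pt "-0.9 -0.28 0.2 0 -1" --pt "-0.9 -0.28 0.4 0 -1" --pt "-0.9 -0.28 0.5 0 -1" --pt "-0.9 -0.28 0.5 0 -1"

```text
clock: 55.72
position: [0.432, -0.2775, 0.0746]
ee_rot: [0.646, 0.763, 0.0, -0.001]
ft_force: [0.3, -0.2, -0.8]
grip_width: 0.006
grasp_force: 0.0
```

Run:
```python
from h import *
o,M=st(); todo(.434,-.278,.047,o,M)
p=camera("side"); im=cv2.resize(p["img"][80:230,340:540],None,fx=4,fy=4); cv2.imwrite("pics/s9.png",im[...,::-1])
```

```text
t 55.73 tcp [ 0.432  -0.2775  0.0746] x [-0.166  0.986  0.002] z [-0.001  0.002 -1.   ] q7 [ 1.31  0.45 -0.97  1.9   0.43  1.02  0.32] g 0.006 F [ 0.3 -0.2 -0.8]
move x,y,z fraction: [-0.006  0.013  0.184]
```

View pics/s9.png

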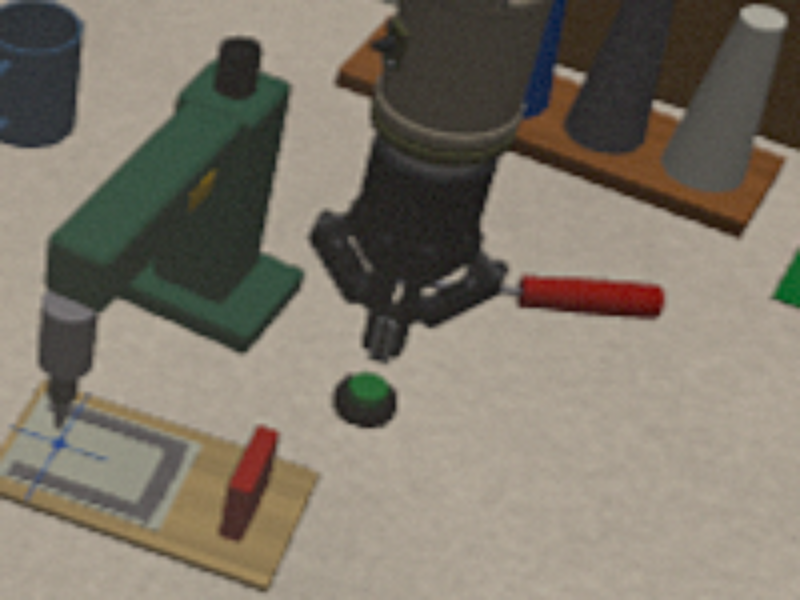

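The side crop shows the closed fingers right above the button (366,388) and the board untouched. Pressing.

>>> carry_out --pt "0 0.01 0.08 0 -1" --pt "0 0.01 0.15 0 -1" --pt "0 0.01 0.19 0 -1" --pt "0 0.01 0.21 0 -1" --pt "0 0.01 0.23 0 -1" --pt "0 0.01 0.23 0 -1"

```text
clock: 56.52
position: [0.4339, -0.2779, 0.0411]
ee_rot: [0.646, 0.763, -0.0, -0.0]
ft_force: [-2.2, 1.1, 3.9]
grip_width: -0.001
grasp_force: 1.5
```

>>> carry_out --pt "0 0 0.01 0 -1" --pt "0 0 0.02 0 -1" --pt "0 0 0.03 0 -1" --pt "0 0 0.03 0 -1" --pt "0 0 0.03 0 -1"

```text
clock: 57.15
position: [0.4341, -0.278, 0.0378]
ee_rot: [0.646, 0.763, -0.001, 0.0]
ft_force: [-9.6, 5.0, 23.4]
grip_width: 0.0
grasp_force: 11.7
```

>>> carry_out --pt "0 0 -0.1 0 -1" --pt "0 0 -0.4 0 -1" --pt "0 0 -0.8 0 -1" --pt "-0.2 0 -1 0 -1" --pt "-0.3 0 -1 0 -1" --pt "-0.3 0 -1 0 -1"

```text
clock: 57.9
position: [0.4408, -0.3231, 0.1856]
ee_rot: [0.647, 0.763, 0.0, -0.0]
ft_force: [0.4, 0.7, -0.6]
grip_width: 0.002
grasp_force: 0.0
```

Run:
```python
from h import *
o,M=st()
p=camera("side"); verify(p); tipcross(p,(.583,-.117)); capchk(p); save(p,"pics/side10.png"); carts(p,None,(.3,.6,.03,.3))
p=camera("top"); verify(p); capchk(p); carts(p,None,(.3,.6,.03,.3))
```

```text
t 57.9 tcp [ 0.4408 -0.3231  0.1856] x [-0.163  0.987  0.001] z [-0.     0.001 -1.   ] q7 [ 1.4   0.38 -1.02  1.72  0.34  1.24  0.46] g 0.002 F [ 0.4  0.7 -0.6]
tip ([[0.5834, -0.1175, 0.025], [0.5866, -0.1167, 0.0278], [0.5868, -0.1165, 0.0293]], 3)
tip 0.03 ([[0.5805, -0.1205, 0.0312], [0.5838, -0.117, 0.0391], [0.5872, -0.1132, 0.0447]], 13)
tip 0.057 ([[0.5749, -0.1193, 0.0573], [0.5805, -0.1116, 0.0647], [0.5918, -0.1066, 0.0783]], 39)
tip 0.087 ([[0.5671, -0.1236, 0.0874], [0.5768, -0.1055, 0.1086], [0.5978, -0.1006, 0.1287]], 178)
cross px 355.0 190.0 ([[0.58, -0.123, 0.0078], [0.5824, -0.1192, 0.01], [0.5835, -0.1158, 0.0109]], 5)
grip ((453.3330383300781, -140.0087890625), (13.834025382995605, 62.43098068237305), 9.056856155395508)
cap ([[0.4625, 0.326, 0.0376], [0.4868, 0.3746, 0.0463], [0.537, 0.4, 0.0495]], 807) ((499.8750915527344, 361.8116760253906), 40.58500289916992)
cap ([[0.4635, 0.3182, 0.0323], [0.4959, 0.3443, 0.0455], [0.5368, 0.3942, 0.0513]], 548) ((500.0077819824219, 356.24298095703125), 41.10779571533203)
```

View pics/side10.png

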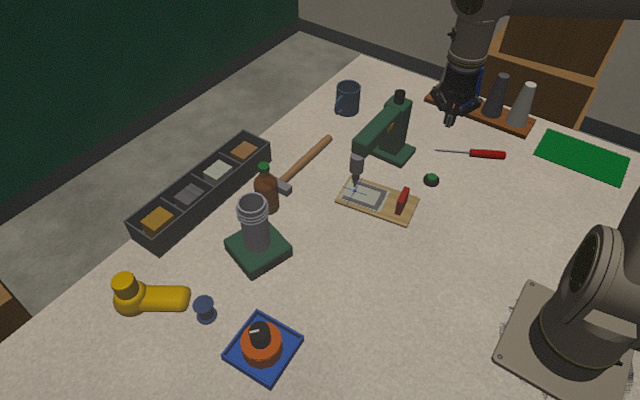

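The side view confirms the final state: cap upright in the tray (261,343), no loose cartridges, cross under the tip (355,188), button up (431,179), bottle and spool standing.

```bash
python3 -c "
from h import *
print(ticket.hand_in())"
```

```text
the job is handed in; nothing more can be done
None
```

I finished every step and handed the job in; the verdict wasn't shown. The cap is upright in the tray, all three cartridges are in the feeder, the cross is within about 2 mm of the tip, the button was pushed fully down, and the bottle and spool are still standing.

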